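# Put the cheese knife away in the flap-topped knife box

### The arm

A 6-joint arm with a two-finger parallel gripper is mounted at the origin on the work surface. World frame = base frame: x ahead of the robot, y to its left, z up, the work surface at z = 0. Lengths are in m, angles in rad, forces in N, time in s.
With the tool pointing down it reaches from about 0.375 to 0.9 m from the base axis. Payload 3.1 kg.
Tool frame: the origin (TCP) lies midway between the tips of the shut fingers; the grasp point (between the pads) lies 19 mm behind it; z points along the fingers, y is the direction in which the jaws open and shut (so a half turn about z gives the same grasp; the last joint's range is limited). The gripper opens to 85 mm and grips with 20 to 120 N. Pads are 22 mm wide; open, the fingers measure 114 mm over their backs; the gripper's body (76 mm by 85 mm) begins 54 mm behind the grasp point. The pads swing forward as they close: fully open they stand 13 mm farther back than shut.
Start: joints at [1.014, 0.527, 1.433, -0, 1.181, -0.178], TCP at [0.231, 0.581, 0.231] pointing down, gripper open.
Joint ranges: [-3.08, 3.08], [-0.75, 2.2], [0.22, 2.44], [-1.43, 4.57], [0, 2.65], [-2.85, 2.85]. Speed limits (rad/s): [2.79, 2.79, 3.14, 3.14, 3.14, 3.14].

### API

Orientations are given as [roll, pitch, yaw] about the fixed x, y, z axes, in that order (R = Rz(yaw) Ry(pitch) Rx(roll)).
In Python, from cell import r, vision gives the robot as it stands. The module is installed in compiled form; this text tells all that it offers.
- The arm moves only by the tool servo_tool, never from a script. Its argument "motion" is a list of rows, each an object of numbers: "x", "y", "z": the shift along the world's x, y, z scaled (see below); "ax", "ay", "az": the turn, a rotation vector about the world's x, y, z scaled (see below); "claw": the opening, from 0 (shut) to 1 (fully open). In form: [{"x": .., "y": .., "z": .., "ax": .., "ay": .., "az": .., "claw": ..}, ...]. A call has 1 to 12 rows; each row is the pose to reach, as a shift and turn from the pose commanded when the call began; what a row does not reach only later rows make up. The controller multiplies each number of a shift by 200 mm and each number of a turn by 0.5 rad. A row lasts 1/12 s, in which the tool goes at most 41.7 mm and 7.16 degrees, less where a joint would pass 70% of its speed; a pose out of reach is approached as far as the arm can. A call with a number of a shift or a turn outside -1 to 1 is refused whole. A call with a gripper value outside its range is refused whole. The fingers move at their own pace and stop on an object; the grip force is fixed at half the most. Time passes only in rows, so rows that repeat a pose let the fingers close. It gives the time, the measured TCP pose, the force and the opening at its end, in the units of the state.
- r.sense(): the state, without advancing time (a new reading comes with each control period).
- vision.grab_frame(name): name is "side" or "top"; returns a dict with "frame" (384x512x3 uint8, red, green, blue), "camera_matrix" (3x3 intrinsics, pixels), "R" (3x3) and "t" (3): a world point X has camera coordinates R X + t. Camera axes: x right, y down, z forward; pixel columns grow to the right and rows downward; lengths in m; the calibration is good to about 2 mm. A picture is of the moment at which its call begins. There is no depth.
- r.finish_job(): hands the job in, once; it reports no verdict.
The state is a dict: "t": time; "joint_positions": joint angles; "joint_velocities": joint speeds; "joint_efforts": joint torques, N m; "eef_pos": TCP position; "eef_rot": TCP orientation; "contact_force": force on the tool from outside, world axes, zero at the start; "wrist_torque": the same for the moment, N m; "grip_width": opening from 0.0 (shut) to 1.0 (fully open).
Only numpy, scipy, OpenCV 4.12 (cv2) and the standard library are available. Lean on these libraries where they do the work, as an engineer would, in place of code of your own. Each camera call takes 0.05 s, during which the arm holds its last target.

### The job

Take the cheese knife out of its wooden block and put it away blade-down in the white knife box: push the blade in through the sprung flap, keep the flap open with it, and feel about gently with the blade's end for the hidden rack's slot, which is never in quite the same place along the mouth. Slide the knife down until it stands fully home on the bottom of the slot, then let go of it. Never force it, and leave the cheeses and the jar where they are.

Things in the scene. Friction and masses are not known exactly. Their poses are not given: they have to be found in the camera images.
- knife_handle (a point): Cheese knife, 0.08 to 0.17 kg, upright, blade down, in the block. Flat blunt-ended steel blade 4 mm (knife x) by 24 mm (y), 105 mm long; dark wood handle 18 (x) by 26 (y) by 80 mm high above it. This point: the handle's centre, 145 mm above the blade's end; z up along the knife. A half turn about z makes no difference.
- knife_tip (a point): Middle of the flat bottom end of the knife's blade; axes as knife_handle.
- knife: The same knife: origin at the middle of the blade's end, z up along the knife.
- block: Fixed light-wood knife block 75 (x) by 85 (y) by 70 mm high; origin at the centre of its underside. One slot in the middle of its top, 8 (x) by 30 (y) mm, 60 mm deep, in which the knife stands loosely at the start: lift it straight up more than 60 mm to clear.
- box: Fixed white knife box 96 (x) by 140 (y) by 110 mm high, z up; origin at the centre of its underside. Hidden inside is a fixed rack with a flat top 55 mm above the underside and one upright slot, 9 (x) by 28 (y) mm, floor 15 mm above the underside, square edges. More than 60 N between knife and box (flap and rack included) is a failure.
- mouth (a point): Centre of the box's mouth, 40 (x) by 84 (y) mm, 110 mm above its underside; axes as the box. In x the hidden slot is centred below it; along y the slot's centre lies anywhere up to 15 mm either side, new each time. Elsewhere the blade stops on the rack's top, 40 mm too high; slide it along y, pressing lightly, until it drops. Wide side of blade along y.
- flap (a joint): Opening angle of the steel flap over the mouth, rad: 0 shut, level with the box's top, to 1.45 hanging inside. Hinged along the mouth's +x edge, 20 mm from its centre; pushed down it swings into the box. Spring: 0.05 N m when shut, 0.14 N m at 1.1 rad. Pushing the blade in at the mouth's centre line takes 3 to 6 N and opens it to about 1.1 rad.
- flap_edge (a point): Middle of the flap's free edge, 38 mm from the hinge, along the box's y. With the blade in, it leans on the blade's +x side with 3 to 4 N; its friction adds up to 2 to 4 N to the feel when sliding and can keep a released knife from sinking: press the knife home. Home, the handle's shoulder is 10 mm above the box's top.
- cheese_a: Bystander: pear-shaped cheese, 104 mm across, 164 mm high, loose; origin under its base.
- cheese_b: Bystander: smaller pear-shaped cheese, 96 mm across, 151 mm high, loose; origin under its base.
- wheel: Bystander: small cheese wheel, 116 mm across, 42 mm high, loose; origin under its base.
- jar: Bystander: glass jar, 60 mm across, 85 mm high, loose; origin under its base.
Mind the look-alikes: they are no part of the job. Of the things that look like the box, the smallest one is meant.

How it is judged:
By the outcome, as a careful person would: the job done as asked, in the order asked, and still so for the second after the job is handed in, with the robot touching nothing.
It also fails if it takes over 69 s, if anything falls off the work surface, if the arm or the gripper's body presses on something with over 40 N, if the wrist force passes 120 N, or if a joint passes its speed limit or range.

## Working session

There is one attempt and no reset: what is moved stays moved. The work goes in short steps, Python scripts to look and compute and a tool call to move; the robot and the scene stay as the last step left them, time stands still between calls to the robot, and variables do not carry over. Pictures are saved under pics/ and viewed, and the job is handed in when it is done.

Besides the shell and the picture viewer there is one more tool, called after "Emit:" by a JSON object that holds its "fn" and its "kwargs". servo_tool: Moves the arm, as the interface text tells. Shifts and turns lie within -1 to 1; 1 stands for 200 mm of shift or 0.5 rad of turn. Its arguments: {"type":"object","properties":{"motion":{"type":"array","items":{"type":"object","properties":{"x":{"type":"number"},"y":{"type":"number"},"z":{"type":"number"},"ax":{"type":"number"},"ay":{"type":"number"},"az":{"type":"number"},"claw":{"type":"number"}}}}},"required":["motion"]}

```bash
mkdir -p pics; cat > h.py <<'E'
import numpy as np, cv2, pickle
from cell import r, vision
def snap(tag):
    out={}
    for n in ("side","top"):
        f=vision.grab_frame(n); out[n]={k:np.array(v) for k,v in f.items()}
        cv2.imwrite(f"pics/{tag}_{n}.png",cv2.cvtColor(out[n]["frame"],cv2.COLOR_RGB2BGR))
    pickle.dump(out,open(f"{tag}.pkl","wb")); return out
def load(tag): return pickle.load(open(f"{tag}.pkl","rb"))
def proj(c,X):
    X=np.atleast_2d(X); p=(c["R"]@X.T).T+c["t"]; p=(c["camera_matrix"]@p.T).T
    return p[:,:2]/p[:,2:]
def ray(c,uv):
    d=np.linalg.inv(c["camera_matrix"])@np.array([uv[0],uv[1],1.]); return -c["R"].T@c["t"], c["R"].T@d
def atz(c,uv,z):
    o,d=ray(c,uv); return o+d*(z-o[2])/d[2]
def tri(c1,u1,c2,u2):
    o1,d1=ray(c1,u1);o2,d2=ray(c2,u2);d1/=np.linalg.norm(d1);d2/=np.linalg.norm(d2)
    s=np.linalg.lstsq(np.c_[d1,-d2],o2-o1,rcond=None)[0]
    a=o1+s[0]*d1;b=o2+s[1]*d2; return (a+b)/2,np.linalg.norm(a-b)
def crop(tag,n,x0,y0,x1,y1,k,name):
    im=cv2.imread(f"pics/{tag}_{n}.png")[y0:y1,x0:x1]
    cv2.imwrite(f"pics/{name}.png",cv2.resize(im,None,fx=k,fy=k,interpolation=cv2.INTER_CUBIC))
E
python3 - <<'E'
from h import *
o=snap("a")
for n in o: print(n,o[n]["camera_matrix"].tolist(),(-o[n]["R"].T@o[n]["t"]).round(3),o[n]["R"].round(2).tolist())
print(r.sense())
E
```

```text
side [[438.7854466603712, 0.0, 260.48670253328316], [0.0, 438.7854466603712, 197.6771338102202], [0.0, 0.0, 1.0]] [-0.168 -0.673  1.069] [[0.68, -0.73, -0.01], [-0.51, -0.47, -0.72], [0.52, 0.49, -0.7]]
top [[453.52939138169484, 0.0, 265.4132179791223], [0.0, 453.52939138169484, 187.37120041867598], [0.0, 0.0, 1.0]] [ 0.305 -0.008  1.42 ] [[-0.0, -1.0, 0.0], [-0.98, 0.0, -0.17], [0.17, -0.0, -0.98]]
{'t': 0.1, 'joint_positions': array([ 1.01348193e+00,  5.28367907e-01,  1.43377512e+00,  1.21687284e-05,
        1.18143108e+00, -1.78500231e-01]), 'joint_velocities': array([ 0.00047675,  0.00031623, -0.00224736,  0.00062886, -0.0030374 ,
        0.00069793]), 'joint_efforts': array([-4.32771740e-04, -4.43306530e+01, -1.78587466e+01, -3.06814709e-04,
        3.89715671e-03, -3.62398367e-06]), 'eef_pos': array([0.23075638, 0.58014025, 0.23043444]), 'eef_rot': array([-3.13964468e+00, -3.62884414e-04,  2.76277350e+00]), 'contact_force': array([-0.32764614, -0.17078866,  0.00445971]), 'wrist_torque': array([-0.00183022, -0.01705902, -0.03135998]), 'grip_width': 0.9963518780548086}
```

View pics/a_side.png

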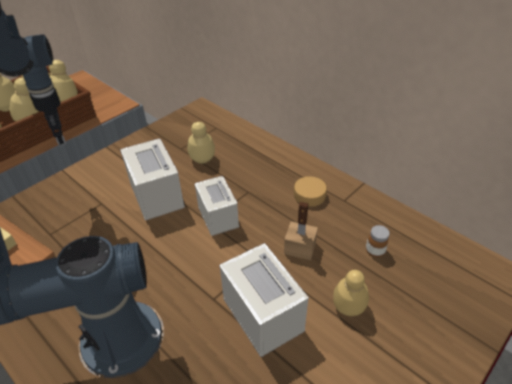

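View pics/a_top.png

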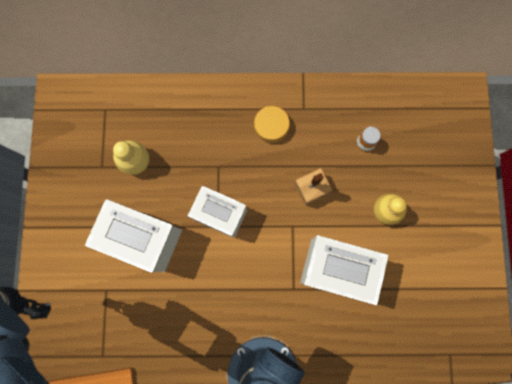

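The box-like things in the top view are at (132,236), (217,211) and (346,270). The middle one at (217,211), side view (217,205), is clearly the smallest. The only knife is in the block, at top (315,185), side (302,228). I'll check both in close crops.

```bash
python3 - <<'E'
from h import *
crop("a","top",180,180,255,240,10,"c1")
crop("a","top",285,160,345,210,12,"c2")
crop("a","side",185,165,250,240,8,"c3")
crop("a","side",270,165,345,265,6,"c4")
E
```

```text
(no output)
```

View pics/c1.png

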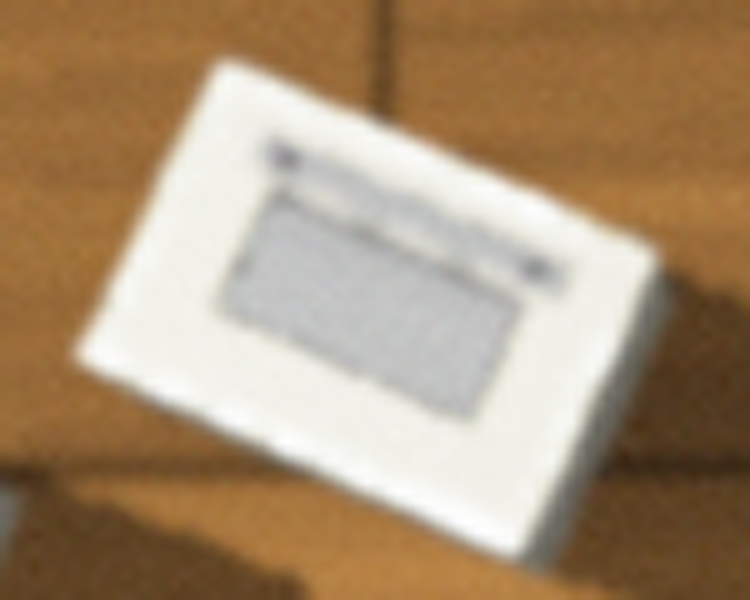

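View pics/c2.png

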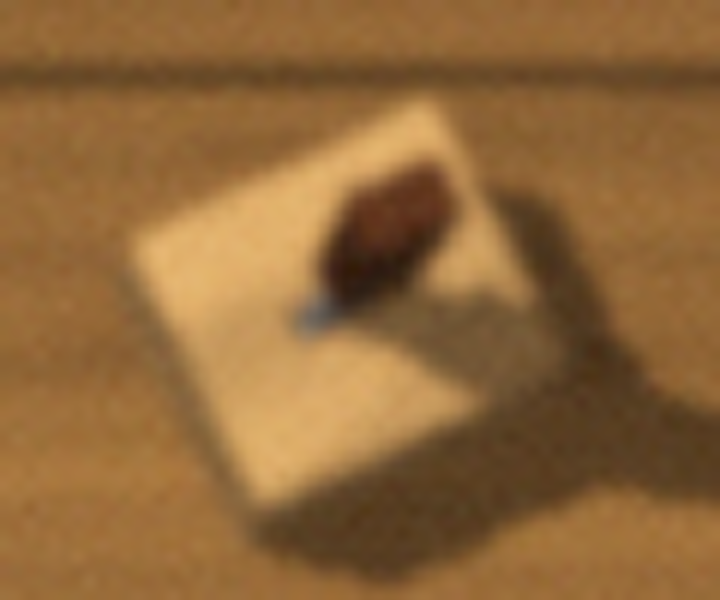

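View pics/c3.png

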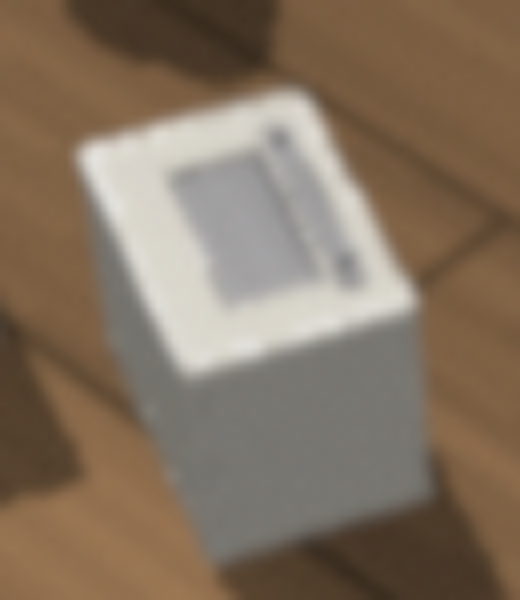

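View pics/c4.png

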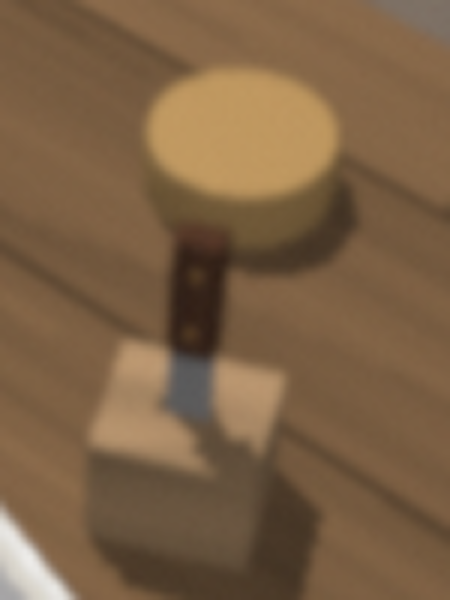

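```bash
cat > fit.py <<'E'
from h import *
from scipy.optimize import least_squares
o=load("a")
def px(p,k,off): return (np.array(p,float)+.5)/k-.5+off
def fit(dx,dy,z,obs,yaw0,p0):
    # obs: cam -> list of (corner signs, pixel)
    def W(p,s):
        c,q=np.cos(p[2]),np.sin(p[2]); a=np.array([s[0]*dx/2,s[1]*dy/2])
        return [p[0]+c*a[0]-q*a[1],p[1]+q*a[0]+c*a[1],z]
    def f(p):
        return np.concatenate([(proj(o[n],W(p,s))[0]-u) for n in obs for s,u in obs[n]])
    R=least_squares(f,[*p0,yaw0]); return R.x,R.fun.reshape(-1,2)
k1=lambda p:px(p,10,[180,180]); k3=lambda p:px(p,8,[185,165])
# box +x = toward hinge (image up in top); +y = left in top view
bo={"top":[((1,1),k1((222,60))),((1,-1),k1((662,250))),((-1,-1),k1((525,562))),((-1,1),k1((76,354)))],
    "side":[((1,1),k3((306,90))),((1,-1),k3((418,300))),((-1,-1),k3((190,378))),((-1,1),k3((78,150)))]}
for sel in (["top"],["side"],["top","side"]):
    x,res=fit(.096,.140,.110,{n:bo[n] for n in sel},-.4,[.5,.1]); print("box",sel,x.round(4),np.abs(res).max().round(2),res.mean(0).round(2))
k2=lambda p:px(p,12,[285,160]); k4=lambda p:px(p,6,[270,165])
def bl(c): # corner signs cyc: top-image corners A(435,98) upper, B(133,243) left, C(260,500) low, D
    A,B,C,D=c
    return {"top":[(A,k2((433,97))),(B,k2((132,243))),(C,k2((260,502)))],
            "side":[(B,k4((125,340))),(A,k4((288,375))),(D,k4((245,476))),(C,k4((90,443)))]}
cy=[(1,-1),(1,1),(-1,1),(-1,-1)]
for kk in (0,1):
  c=cy[kk:]+cy[:kk]
  for sel in (["top"],["side"],["top","side"]):
    for y0 in (0.45,0.45+(-1.57 if kk==0 else 1.57)):
      x,res=fit(.075,.085,.07,{n:bl(c)[n] for n in sel},y0,[.5,-.1]); print("block",kk,sel,x.round(4),np.sqrt((res**2).mean()).round(2))
E
python3 fit.py
```

```text
box ['top'] [ 0.4714  0.1316 -0.424 ] 0.71 [0.   0.01]
box ['side'] [ 0.4734  0.1283 -0.4198] 0.6 [-0.   -0.01]
box ['top', 'side'] [ 0.4725  0.1303 -0.4219] 1.11 [-0.09 -0.25]
block 0 ['top'] [ 0.5531 -0.1563  0.4377] 0.19
block 0 ['top'] [ 0.5531 -0.1563  0.4377] 0.19
block 0 ['side'] [ 0.5542 -0.1574  0.4274] 0.66
block 0 ['side'] [ 0.5542 -0.1574  0.4274] 0.66
block 0 ['top', 'side'] [ 0.5537 -0.157   0.4349] 0.55
block 0 ['top', 'side'] [ 0.5537 -0.157   0.4349] 0.55
block 1 ['top'] [ 0.5498 -0.1549 -1.1991] 1.5
block 1 ['top'] [ 0.5498 -0.1549  5.0841] 1.5
block 1 ['side'] [ 0.5545 -0.1574 -1.1335] 1.48
block 1 ['side'] [ 0.5545 -0.1574  5.1496] 1.48
block 1 ['top', 'side'] [ 0.5526 -0.1567 -1.1552] 1.62
block 1 ['top', 'side'] [ 0.5526 -0.1567  5.1279] 1.62
```

```bash
cat >> h.py <<'E'
def boxpts(dx,dy,z0,z1,pose):
    c,s=np.cos(pose[2]),np.sin(pose[2])
    return np.array([[pose[0]+c*a-s*b,pose[1]+s*a+c*b,z] for z in (z0,z1) for a,b in ((dx/2,dy/2),(dx/2,-dy/2),(-dx/2,-dy/2),(-dx/2,dy/2))])
def overlay(tag,n,rng,k,boxes,name):
    o=load(tag)[n]; x0,y0,x1,y1=rng
    im=cv2.resize(cv2.cvtColor(o["frame"],cv2.COLOR_RGB2BGR)[y0:y1,x0:x1],None,fx=k,fy=k,interpolation=cv2.INTER_CUBIC)
    for b,col in boxes:
        p=((proj(o,b)-[x0,y0]+.5)*k-.5).round().astype(int)
        for i in range(4):
            for a,c in ((i,(i+1)%4),(i+4,(i+1)%4+4),(i,i+4)): cv2.line(im,tuple(map(int,p[a])),tuple(map(int,p[c])),col,1)
    cv2.imwrite(f"pics/{name}.png",im)
E
python3 - <<'E'
from h import *
P=(.5537,-.157,.435)
B=[(boxpts(.075,.085,0,.07,P),(0,255,0)),(boxpts(.018,.026,.115,.195,P),(0,0,255)),(boxpts(.004,.024,.07,.115,P),(255,0,0))]
overlay("a","top",(285,155,345,210),10,B,"o1"); overlay("a","side",(270,165,345,265),6,B,"o2")
a=cv2.imread("pics/o1.png");b=cv2.imread("pics/o2.png")
h=max(a.shape[0],b.shape[0]);c=np.zeros((h,a.shape[1]+b.shape[1],3),np.uint8);c[:a.shape[0],:a.shape[1]]=a;c[:b.shape[0],a.shape[1]:]=b
cv2.imwrite("pics/o12.png",cv2.resize(c,None,fx=.75,fy=.75))
o=load("a")
for n,u in (("A",(132,236)),("C",(346,270))): print(n,atz(o["top"],u,.15))
E
```

```text
A [0.39456655 0.36244309 0.15      ]
C [ 0.29857952 -0.23156643  0.15      ]
```

View pics/o12.png

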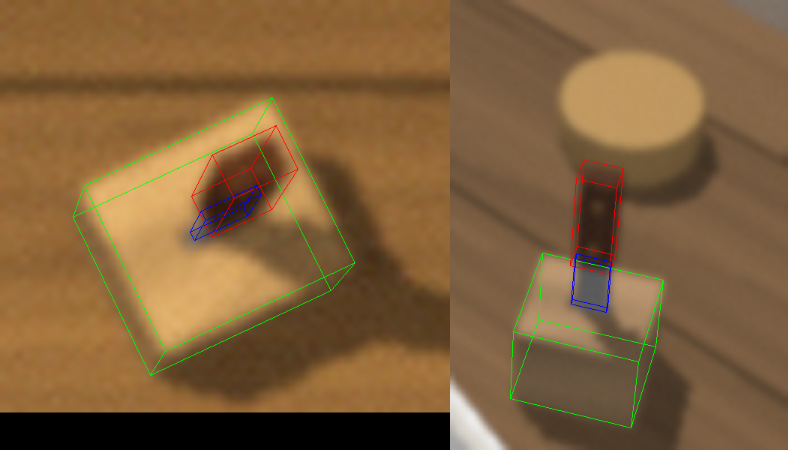

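The overlay matches the block and knife: wide face along block y, yaw about 0.435. The left and right white boxes are clearly larger. Moving above the knife.

Emit:
{"fn": "servo_tool", "kwargs": {"motion": [{"z": 0.15},{"x": 0.1,"y": -0.2,"z": 0.3,"az": -0.1},{"x": 0.2,"y": -0.4,"z": 0.35,"az": -0.2},{"x": 0.3,"y": -0.6,"z": 0.35,"az": -0.3},{"x": 0.4,"y": -0.8,"z": 0.35,"az": -0.38},{"x": 0.4,"y": -0.9,"z": 0.35,"az": -0.38},{"x": 0.4,"y": -0.95,"z": 0.35,"az": -0.38}]}}

```text
schema error: expected keys x, y, z, ax, ay, az, claw
```

Emit:
{"fn": "servo_tool", "kwargs": {"motion": [{"x": 0.08,"y": -0.19,"az": -0.08},{"x": 0.16,"y": -0.38,"az": -0.16},{"x": 0.24,"y": -0.57,"az": -0.24},{"x": 0.32,"y": -0.76,"az": -0.32},{"x": 0.4,"y": -0.95,"az": -0.38}]}}

```text
schema error: expected keys x, y, z, ax, ay, az, claw
```

Emit:
{"fn": "servo_tool", "kwargs": {"motion": [{"x": 0.08,"y": -0.19,"az": -0.08},{"x": 0.16,"y": -0.38,"az": -0.16},{"x": 0.24,"y": -0.57,"az": -0.24},{"x": 0.32,"y": -0.76,"az": -0.32},{"x": 0.4,"y": -0.95,"az": -0.38}]}}

```text
schema error: expected keys x, y, z, ax, ay, az, claw
```

Emit:
{"fn": "servo_tool", "kwargs": {"motion": [{"x": 0.1,"y": -0.2,"az": -0.08},{"x": 0.2,"y": -0.4,"az": -0.16},{"x": 0.3,"y": -0.6,"az": -0.24},{"x": 0.36,"y": -0.75,"az": -0.32},{"x": 0.41,"y": -0.83,"az": -0.38},{"x": 0.41,"y": -0.83,"az": -0.38},{"x": 0.41,"y": -0.83,"az": -0.38}]}}

```text
schema error: expected keys x, y, z, ax, ay, az, claw
```

Emit:
{"fn": "servo_tool", "kwargs": {"motion": [{"x": 0,"y": 0,"z": 0.2,"ax": 0,"ay": 0,"az": 0,"claw": 1},{"x": 0.1,"y": -0.2,"z": 0.35,"ax": 0,"ay": 0,"az": -0.1,"claw": 1},{"x": 0.2,"y": -0.38,"z": 0.35,"ax": 0,"ay": 0,"az": -0.2,"claw": 1},{"x": 0.28,"y": -0.57,"z": 0.35,"ax": 0,"ay": 0,"az": -0.3,"claw": 1},{"x": 0.36,"y": -0.76,"z": 0.35,"ax": 0,"ay": 0,"az": -0.38,"claw": 1},{"x": 0.4,"y": -0.95,"z": 0.35,"ax": 0,"ay": 0,"az": -0.38,"claw": 1}]}}

```text
t: 0.6
eef_pos: [0.3108, 0.3952, 0.3013]
eef_rot: [3.141, 0.001, 2.572]
contact_force: [1.2, -0.9, -0.2]
grip_width: 0.997
```

Emit:
{"fn": "servo_tool", "kwargs": {"motion": [{"x": 0.08,"y": -0.19,"z": 0,"ax": 0,"ay": 0,"az": -0.1,"claw": 1},{"x": 0.16,"y": -0.38,"z": 0,"ax": 0,"ay": 0,"az": -0.2,"claw": 1},{"x": 0.24,"y": -0.57,"z": 0,"ax": 0,"ay": 0,"az": -0.3,"claw": 1},{"x": 0.32,"y": -0.76,"z": 0,"ax": 0,"ay": 0,"az": -0.38,"claw": 1},{"x": 0.4,"y": -0.95,"z": 0,"ax": 0,"ay": 0,"az": -0.38,"claw": 1}]}}

```text
t: 1.02
eef_pos: [0.3895, 0.2047, 0.3012]
eef_rot: [-3.141, -0.0, 2.382]
contact_force: [0.6, -0.3, 0.6]
grip_width: 1.003
```

Emit:
{"fn": "servo_tool", "kwargs": {"motion": [{"x": 0.08,"y": -0.19,"z": 0,"ax": 0,"ay": 0,"az": -0.1,"claw": 1},{"x": 0.16,"y": -0.38,"z": 0,"ax": 0,"ay": 0,"az": -0.2,"claw": 1},{"x": 0.24,"y": -0.57,"z": 0,"ax": 0,"ay": 0,"az": -0.3,"claw": 1},{"x": 0.32,"y": -0.76,"z": 0,"ax": 0,"ay": 0,"az": -0.38,"claw": 1},{"x": 0.4,"y": -0.95,"z": 0,"ax": 0,"ay": 0,"az": -0.38,"claw": 1}]}}

```text
t: 1.43
eef_pos: [0.4697, 0.0147, 0.3011]
eef_rot: [-3.141, -0.0, 2.191]
contact_force: [0.5, 0.1, -0.2]
grip_width: 1.003
```

Emit:
{"fn": "servo_tool", "kwargs": {"motion": [{"x": 0.1,"y": -0.19,"z": 0,"ax": 0,"ay": 0,"az": -0.1,"claw": 1},{"x": 0.2,"y": -0.38,"z": 0,"ax": 0,"ay": 0,"az": -0.2,"claw": 1},{"x": 0.3,"y": -0.57,"z": 0,"ax": 0,"ay": 0,"az": -0.3,"claw": 1},{"x": 0.38,"y": -0.74,"z": 0,"ax": 0,"ay": 0,"az": -0.38,"claw": 1},{"x": 0.41,"y": -0.83,"z": 0,"ax": 0,"ay": 0,"az": -0.38,"claw": 1},{"x": 0.41,"y": -0.83,"z": 0,"ax": 0,"ay": 0,"az": -0.38,"claw": 1},{"x": 0.41,"y": -0.83,"z": 0,"ax": 0,"ay": 0,"az": -0.38,"claw": 1}]}}

```text
t: 2.02
eef_pos: [0.5511, -0.1498, 0.3004]
eef_rot: [-3.14, -0.002, 2.001]
contact_force: [-0.5, -0.2, -1.1]
grip_width: 0.999
```

Emit:
{"fn": "servo_tool", "kwargs": {"motion": [{"x": 0.012,"y": -0.036,"z": -0.15,"ax": 0,"ay": 0,"az": 0.01,"claw": 1},{"x": 0.012,"y": -0.036,"z": -0.3,"ax": 0,"ay": 0,"az": 0.01,"claw": 1},{"x": 0.012,"y": -0.036,"z": -0.45,"ax": 0,"ay": 0,"az": 0.01,"claw": 1},{"x": 0.012,"y": -0.036,"z": -0.55,"ax": 0,"ay": 0,"az": 0.01,"claw": 1},{"x": 0.012,"y": -0.036,"z": -0.65,"ax": 0,"ay": 0,"az": 0.01,"claw": 1},{"x": 0.012,"y": -0.036,"z": -0.75,"ax": 0,"ay": 0,"az": 0.01,"claw": 1},{"x": 0.012,"y": -0.036,"z": -0.81,"ax": 0,"ay": 0,"az": 0.01,"claw": 1},{"x": 0.012,"y": -0.036,"z": -0.85,"ax": 0,"ay": 0,"az": 0.01,"claw": 1},{"x": 0.012,"y": -0.036,"z": -0.85,"ax": 0,"ay": 0,"az": 0.01,"claw": 1},{"x": 0.012,"y": -0.036,"z": -0.85,"ax": 0,"ay": 0,"az": 0.01,"claw": 1}]}}

```text
t: 2.85
eef_pos: [0.5537, -0.1554, 0.1316]
eef_rot: [-3.141, -0.001, 2.009]
contact_force: [0.4, 1.1, 1.2]
grip_width: 1.002
```

```bash
python3 - <<'E'
from h import *
o=snap("b"); print(r.sense()["eef_pos"],r.sense()["contact_force"])
crop("b","side",250,130,350,265,4,"d1"); crop("b","top",270,130,360,220,6,"d2")
a=cv2.imread("pics/d1.png");b=cv2.imread("pics/d2.png")[:,:400]
b=cv2.resize(b,(400,540));cv2.imwrite("pics/d12.png",np.hstack([a,b]))
E
```

```text
[ 0.55458746 -0.15631381  0.13244843] [-0.44854256 -0.22657916  0.08494443]
```

View pics/d12.png

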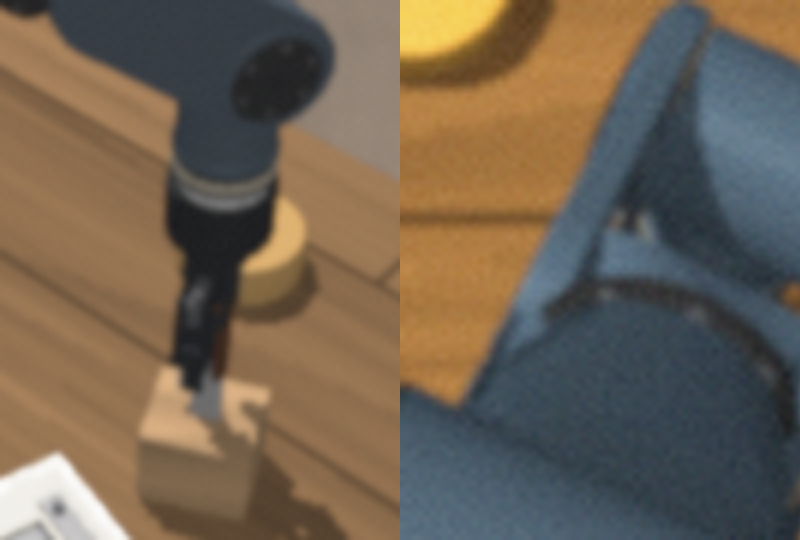

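The side crop shows the near finger at (205,330), left of the handle at (220,340), which sits between the jaws. Closing.

Emit:
{"fn": "servo_tool", "kwargs": {"motion": [{"x": 0,"y": 0,"z": 0,"ax": 0,"ay": 0,"az": 0,"claw": 0.6},{"x": 0,"y": 0,"z": 0,"ax": 0,"ay": 0,"az": 0,"claw": 0.4},{"x": 0,"y": 0,"z": 0,"ax": 0,"ay": 0,"az": 0,"claw": 0.25},{"x": 0,"y": 0,"z": 0,"ax": 0,"ay": 0,"az": 0,"claw": 0},{"x": 0,"y": 0,"z": 0,"ax": 0,"ay": 0,"az": 0,"claw": 0},{"x": 0,"y": 0,"z": 0,"ax": 0,"ay": 0,"az": 0,"claw": 0},{"x": 0,"y": 0,"z": 0,"ax": 0,"ay": 0,"az": 0,"claw": 0},{"x": 0,"y": 0,"z": 0,"ax": 0,"ay": 0,"az": 0,"claw": 0}]}}

```text
t: 3.62
eef_pos: [0.5542, -0.1567, 0.1316]
eef_rot: [3.141, 0.0, 2.008]
contact_force: [0.2, 0.4, 1.1]
grip_width: 0.207
```

Emit:
{"fn": "servo_tool", "kwargs": {"motion": [{"x": 0,"y": 0,"z": 0.06,"ax": 0,"ay": 0,"az": 0,"claw": 0},{"x": 0,"y": 0,"z": 0.12,"ax": 0,"ay": 0,"az": 0,"claw": 0},{"x": 0,"y": 0,"z": 0.18,"ax": 0,"ay": 0,"az": 0,"claw": 0},{"x": 0,"y": 0,"z": 0.24,"ax": 0,"ay": 0,"az": 0,"claw": 0},{"x": 0,"y": 0,"z": 0.3,"ax": 0,"ay": 0,"az": 0,"claw": 0},{"x": 0,"y": 0,"z": 0.37,"ax": 0,"ay": 0,"az": 0,"claw": 0},{"x": 0,"y": 0,"z": 0.44,"ax": 0,"ay": 0,"az": 0,"claw": 0},{"x": 0,"y": 0,"z": 0.54,"ax": 0,"ay": 0,"az": 0,"claw": 0},{"x": 0,"y": 0,"z": 0.64,"ax": 0,"ay": 0,"az": 0,"claw": 0},{"x": 0,"y": 0,"z": 0.74,"ax": 0,"ay": 0,"az": 0,"claw": 0},{"x": 0,"y": 0,"z": 0.8,"ax": 0,"ay": 0,"az": 0,"claw": 0},{"x": 0,"y": 0,"z": 0.8,"ax": 0,"ay": 0,"az": 0,"claw": 0}]}}

```text
t: 4.62
eef_pos: [0.5553, -0.1573, 0.294]
eef_rot: [3.138, 0.004, 2.008]
contact_force: [0.4, 0.1, -0.4]
grip_width: 0.202
```

```bash
python3 - <<'E'
from h import *
o=snap("c"); s=r.sense(); print(s["t"],s["eef_pos"],s["eef_rot"],s["contact_force"],s["grip_width"])
tc=s["eef_pos"]
crop("c","side",230,60,350,240,4,"e1")
crop("c","top",240,110,390,230,5,"e2")
c,sn=np.cos(.435),np.sin(.435)
print(proj(o["side"],[tc[0],tc[1],tc[2]-.1206]),proj(o["top"],[tc[0],tc[1],tc[2]-.1206]))
E
```

```text
4.7167 [ 0.5536454  -0.15644096  0.29091892] [-3.14127308e+00 -3.54759199e-04  2.00775577e+00] [-0.23847278  0.65154415 -0.98224648] 0.2003666284386932
[[302.21895229 209.14525519]] [[317.33056729 177.89656799]]
```

View pics/e1.png

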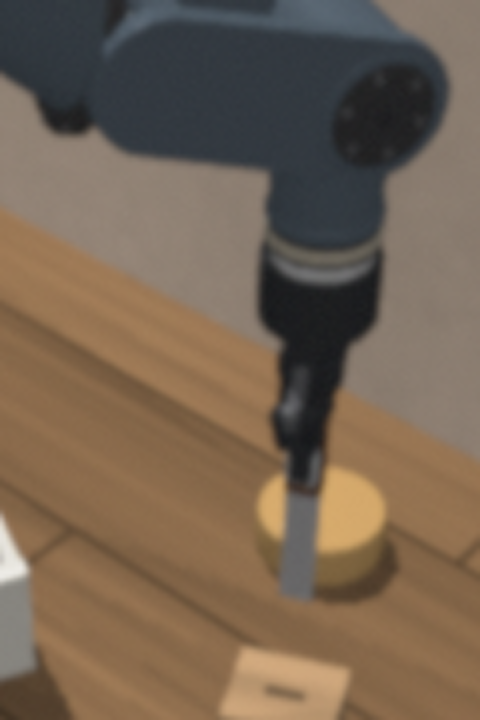

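View pics/e2.png

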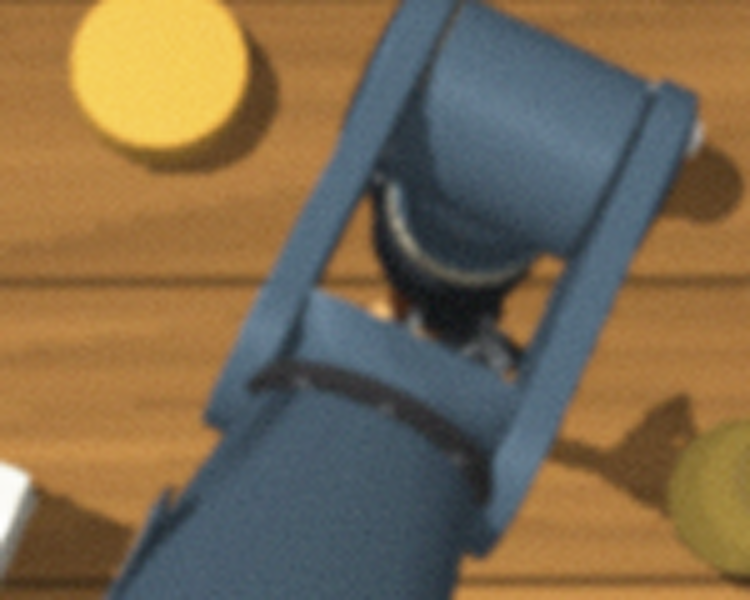

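```bash
python3 - <<'E'
from h import *
o=load("c"); s=o["side"]
for dy in (0,-.003,-.006):
    d=np.array([-.42,.907])*dy+[.554,-.1565]
    print(dy,[proj(s,[*d,z])[0].round(1).tolist() for z in (.292-.1206,.292-.1206+.105)])
# slot in block and original knife image
print([proj(s,[.5537,-.157,z])[0].round(1).tolist() for z in (.07,.115,.195)])
crop("c","side",285,170,320,215,16,"f1")
crop("a","side",285,185,320,240,11,"f2")
crop("c","side",270,215,330,270,10,"f3")
a,b=cv2.imread("pics/f1.png"),cv2.imread("pics/f2.png")
a=cv2.resize(a,(440,566));b=cv2.resize(b,(360,566));cv2.imwrite("pics/f12.png",np.hstack([a,b]))
E
```

```text
0 [[302.3, 208.8], [304.6, 181.5]]
-0.003 [[303.4, 209.0], [305.7, 181.8]]
-0.006 [[304.4, 209.3], [306.7, 182.0]]
[[300.5, 232.5], [301.3, 222.4], [302.9, 203.1]]
```

View pics/f12.png

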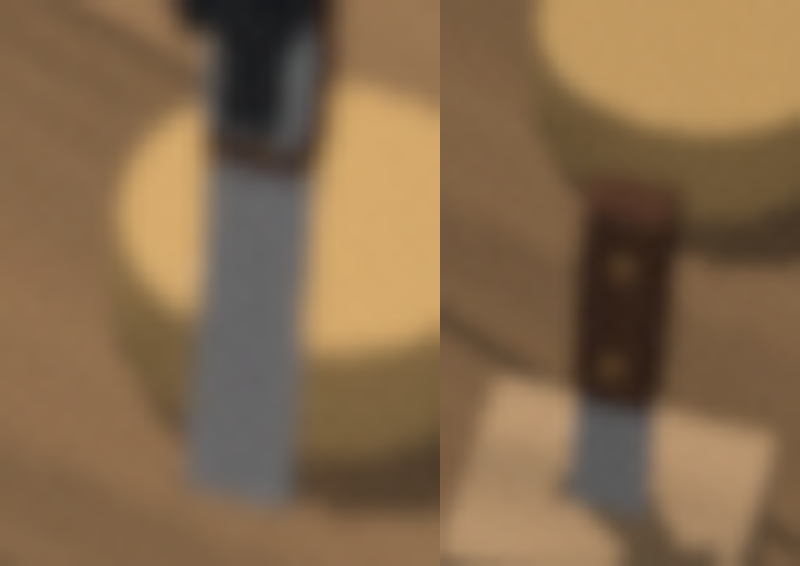

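View pics/f3.png

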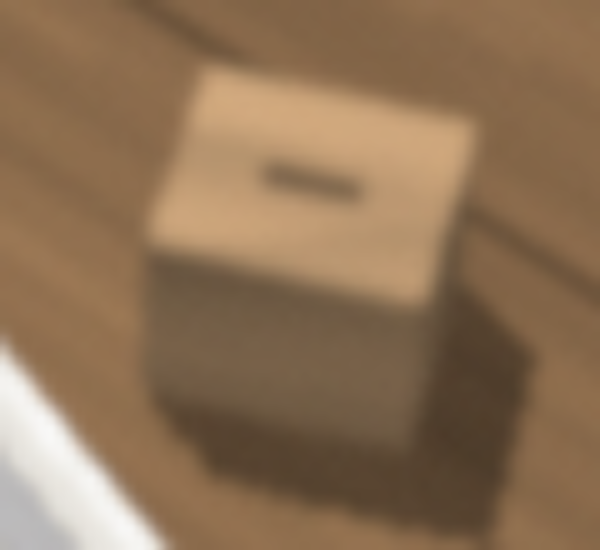

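The knife is held upright with no tilt, about 3 mm to −y of the TCP (tip at side pixel (303.8,208.9) against (302.3,208.8) predicted for a centred grip). Carrying it over the box.

Emit:
{"fn": "servo_tool", "kwargs": {"motion": [{"x": -0.03,"y": 0.1,"z": 0,"ax": 0,"ay": 0,"az": -0.12,"claw": 0},{"x": -0.06,"y": 0.22,"z": 0,"ax": 0,"ay": 0,"az": -0.28,"claw": 0},{"x": -0.09,"y": 0.34,"z": 0,"ax": 0,"ay": 0,"az": -0.44,"claw": 0},{"x": -0.13,"y": 0.46,"z": 0,"ax": 0,"ay": 0,"az": -0.6,"claw": 0},{"x": -0.17,"y": 0.58,"z": 0,"ax": 0,"ay": 0,"az": -0.74,"claw": 0},{"x": -0.2,"y": 0.7,"z": 0,"ax": 0,"ay": 0,"az": -0.86,"claw": 0}]}}

```text
t: 5.22
eef_pos: [0.512, -0.0153, 0.2893]
eef_rot: [-3.137, -0.001, 1.574]
contact_force: [-0.2, -0.5, -0.7]
grip_width: 0.205
```

Emit:
{"fn": "servo_tool", "kwargs": {"motion": [{"x": -0.03,"y": 0.12,"z": 0,"ax": 0,"ay": 0,"az": -0.14,"claw": 0},{"x": -0.06,"y": 0.24,"z": 0,"ax": 0,"ay": 0,"az": -0.28,"claw": 0},{"x": -0.1,"y": 0.36,"z": 0,"ax": 0,"ay": 0,"az": -0.42,"claw": 0},{"x": -0.13,"y": 0.48,"z": 0,"ax": 0,"ay": 0,"az": -0.56,"claw": 0},{"x": -0.16,"y": 0.6,"z": 0,"ax": 0,"ay": 0,"az": -0.7,"claw": 0},{"x": -0.19,"y": 0.7,"z": 0,"ax": 0,"ay": 0,"az": -0.8,"claw": 0},{"x": -0.2,"y": 0.75,"z": 0,"ax": 0,"ay": 0,"az": -0.86,"claw": 0},{"x": -0.2,"y": 0.75,"z": 0,"ax": 0,"ay": 0,"az": -0.86,"claw": 0},{"x": -0.2,"y": 0.75,"z": 0,"ax": 0,"ay": 0,"az": -0.86,"claw": 0}]}}

```text
t: 5.97
eef_pos: [0.4731, 0.1336, 0.29]
eef_rot: [-3.139, 0.002, 1.15]
contact_force: [-0.5, 0.2, -0.7]
grip_width: 0.203
```

Emit:
{"fn": "servo_tool", "kwargs": {"motion": [{"x": 0,"y": 0,"z": -0.08,"ax": 0,"ay": 0,"az": 0,"claw": 0},{"x": 0,"y": 0,"z": -0.16,"ax": 0,"ay": 0,"az": 0,"claw": 0},{"x": 0,"y": 0,"z": -0.2,"ax": 0,"ay": 0,"az": 0,"claw": 0},{"x": 0,"y": 0,"z": -0.2,"ax": 0,"ay": 0,"az": 0,"claw": 0},{"x": 0,"y": 0,"z": -0.2,"ax": 0,"ay": 0,"az": 0,"claw": 0}]}}

```text
t: 6.38
eef_pos: [0.474, 0.1327, 0.2508]
eef_rot: [-3.14, 0.001, 1.147]
contact_force: [-0.0, 0.1, -0.7]
grip_width: 0.204
```

```bash
python3 - <<'E'
from h import *
o=snap("d"); s=r.sense(); print(s["t"],s["eef_pos"],s["eef_rot"],s["contact_force"],s["grip_width"])
s=r.sense();print(s["eef_pos"])
crop("d","side",180,110,260,240,4,"g1")
crop("d","top",170,150,290,260,5,"g2")
a,b=cv2.imread("pics/g1.png"),cv2.imread("pics/g2.png")
b=cv2.resize(b,(480,440));c=np.zeros((520,800,3),np.uint8);c[:,:320]=a;c[:440,320:]=b;cv2.imwrite("pics/g12.png",c)
E
```

```text
6.4833 [0.47473566 0.1330153  0.2518378 ] [ 3.14047926e+00 -4.63139975e-04  1.14727761e+00] [-0.26805714  0.6019809  -0.63139264] 0.2039758602725278
[0.47473566 0.1330153  0.2518378 ]
```

View pics/g12.png

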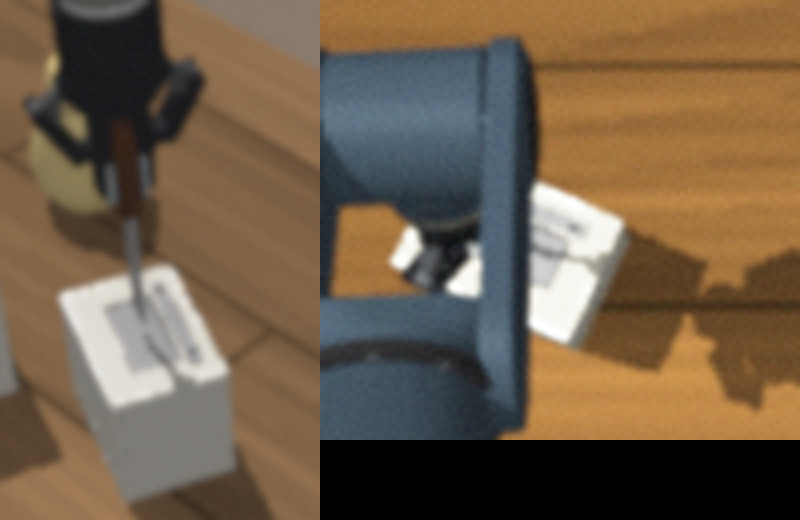

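```bash
python3 - <<'E'
from h import *
P=(.4725,.1303,-.422); tc=np.array([.4743,.133,.2515])
ky=np.array([.4096,.912]);K=(*(tc[:2]-.0033*ky),-.422)
mouth=boxpts(.040,.084,.11,.11,P)
B=[(boxpts(.096,.140,0,.11,P),(0,255,0)),(mouth,(255,0,255)),(boxpts(.004,.024,tc[2]-.1206,tc[2]-.1206+.105,K),(0,0,255))]
overlay("d","side",(190,150,250,215),9,B,"i1"); crop("d","side",190,150,250,215,9,"i0")
a,b=cv2.imread("pics/i0.png"),cv2.imread("pics/i1.png");cv2.imwrite("pics/i01.png",cv2.resize(np.hstack([a,b]),(800,433)))
E
```

```text
(no output)
```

View pics/i01.png

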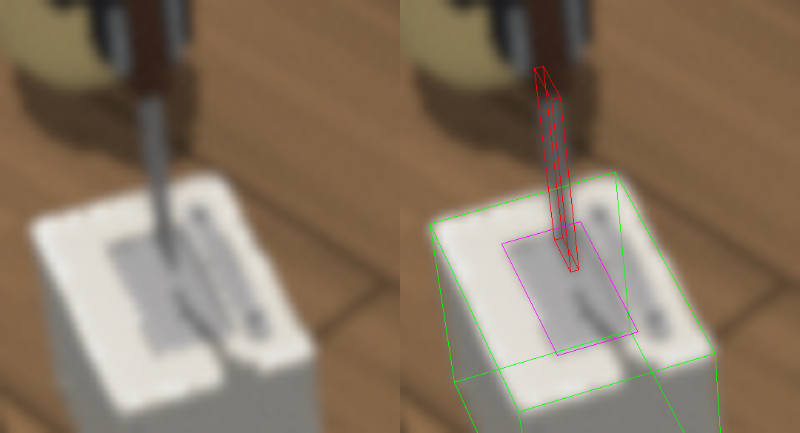

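View pics/i1.png

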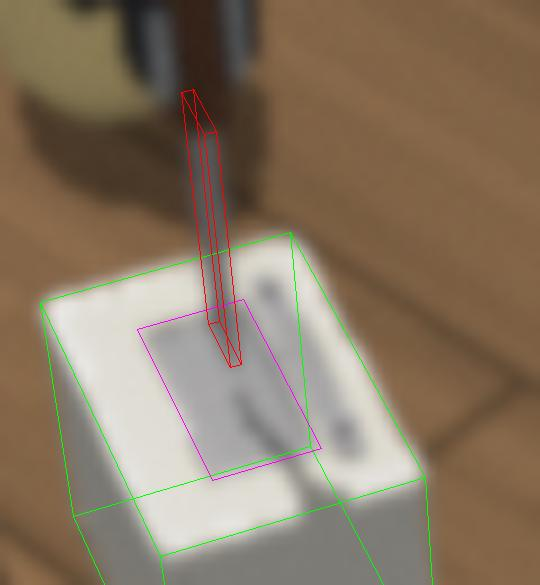

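```bash
python3 - <<'E'
from h import *
im=cv2.imread("pics/d_side.png")[170:206,198:236]
im=cv2.resize(im,None,fx=16,fy=16,interpolation=cv2.INTER_CUBIC).astype(float)
im=np.clip((im-60)*255/170,0,255).astype(np.uint8); cv2.imwrite("pics/j.png",im)
im=cv2.imread("pics/a_side.png")[170:206,198:236]
im=cv2.resize(im,None,fx=16,fy=16,interpolation=cv2.INTER_CUBIC).astype(float)
im=np.clip((im-60)*255/170,0,255).astype(np.uint8)
o=load("a")["side"]
for b in (boxpts(.040,.084,.11,.11,(.4725,.1303,-.422)),):
    p=((proj(o,b)[:4]-[198,170]+.5)*16-.5).round().astype(int); cv2.polylines(im,[p.reshape(-1,1,2)],True,(255,0,255),1)
cv2.imwrite("pics/k.png",im)
E
```

```text
(no output)
```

View pics/j.png

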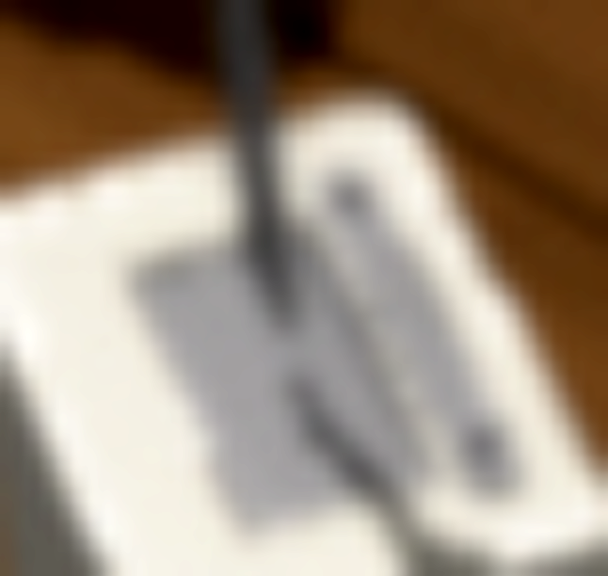

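View pics/k.png

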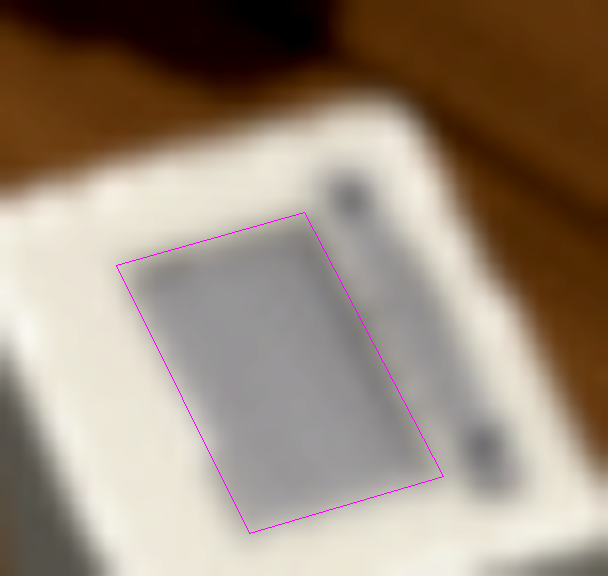

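Tip and mouth agree to under 1 mm across the mouth. Starting the search from about −17 mm along box y, pushing in through the flap.

Emit:
{"fn": "servo_tool", "kwargs": {"motion": [{"x": -0.018,"y": -0.04,"z": 0,"ax": 0,"ay": 0,"az": 0,"claw": 0},{"x": -0.035,"y": -0.078,"z": 0,"ax": 0,"ay": 0,"az": 0,"claw": 0},{"x": -0.035,"y": -0.078,"z": -0.06,"ax": 0,"ay": 0,"az": 0,"claw": 0},{"x": -0.035,"y": -0.078,"z": -0.09,"ax": 0,"ay": 0,"az": 0,"claw": 0},{"x": -0.035,"y": -0.078,"z": -0.12,"ax": 0,"ay": 0,"az": 0,"claw": 0},{"x": -0.035,"y": -0.078,"z": -0.15,"ax": 0,"ay": 0,"az": 0,"claw": 0},{"x": -0.035,"y": -0.078,"z": -0.175,"ax": 0,"ay": 0,"az": 0,"claw": 0},{"x": -0.035,"y": -0.078,"z": -0.2,"ax": 0,"ay": 0,"az": 0,"claw": 0},{"x": -0.035,"y": -0.078,"z": -0.2,"ax": 0,"ay": 0,"az": 0,"claw": 0}]}}

```text
t: 7.23
eef_pos: [0.466, 0.1183, 0.2105]
eef_rot: [-3.139, 0.0, 1.148]
contact_force: [-2.7, 1.1, 3.2]
grip_width: 0.208
```

Emit:
{"fn": "servo_tool", "kwargs": {"motion": [{"x": 0,"y": 0,"z": -0.03,"ax": 0,"ay": 0,"az": 0,"claw": 0},{"x": 0,"y": 0,"z": -0.06,"ax": 0,"ay": 0,"az": 0,"claw": 0},{"x": 0,"y": 0,"z": -0.09,"ax": 0,"ay": 0,"az": 0,"claw": 0},{"x": 0,"y": 0,"z": -0.11,"ax": 0,"ay": 0,"az": 0,"claw": 0},{"x": 0,"y": 0,"z": -0.13,"ax": 0,"ay": 0,"az": 0,"claw": 0},{"x": 0,"y": 0,"z": -0.13,"ax": 0,"ay": 0,"az": 0,"claw": 0}]}}

```text
t: 7.73
eef_pos: [0.4651, 0.1181, 0.1837]
eef_rot: [-3.137, 0.002, 1.148]
contact_force: [-3.5, 2.2, -1.5]
grip_width: 0.204
```

```bash
python3 - <<'E'
from h import *
o=snap("e"); s=r.sense(); print(s["t"],s["eef_pos"],s["eef_rot"],s["contact_force"],s["wrist_torque"])
crop("e","side",170,110,260,240,4,"l1")
E
```

```text
7.8333 [0.46479664 0.11815283 0.18417757] [-3.13614987e+00  1.66656918e-03  1.14747878e+00] [-5.0244329   2.1512936  -3.01938842] [0.69873885 1.27687216 0.04164009]
```

View pics/l1.png

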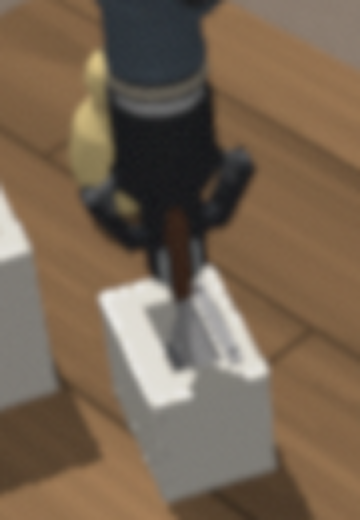

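Emit:
{"fn": "servo_tool", "kwargs": {"motion": [{"x": 0.014,"y": -0.006,"z": 0,"ax": 0,"ay": 0,"az": 0,"claw": 0},{"x": 0.014,"y": -0.006,"z": 0,"ax": 0,"ay": 0,"az": 0,"claw": 0},{"x": 0.014,"y": -0.006,"z": 0,"ax": 0,"ay": 0,"az": 0,"claw": 0}]}}

```text
t: 8.08
eef_pos: [0.4675, 0.1168, 0.1844]
eef_rot: [-3.136, 0.002, 1.148]
contact_force: [-4.7, 2.4, -3.2]
grip_width: 0.205
```

```bash
cat >> h.py <<'E'
P=np.array([.4725,.1303,-.422])
def boxframe(p):
    d=np.asarray(p)[:2]-P[:2]; c,s=np.cos(P[2]),np.sin(P[2])
    return np.array([c*d[0]+s*d[1],-s*d[0]+c*d[1]])
def stat():
    s=r.sense(); f=s["contact_force"]; c,sn=np.cos(P[2]),np.sin(P[2])
    print("t",s["t"],"TCP",s["eef_pos"].round(4),"box xy mm",(boxframe(s["eef_pos"])*1e3).round(1),"F box",np.round([c*f[0]+sn*f[1],-sn*f[0]+c*f[1],f[2]],1),"rot",s["eef_rot"].round(4),"M",s["wrist_torque"].round(2),"g",round(s["grip_width"],3))
    return s
E
python3 - <<'E'
from h import *
snap("f"); s=stat(); tc=s["eef_pos"]
ky=np.array([.4096,.912]);K=(*(tc[:2]-.0033*ky),-.422); z=tc[2]-.1206
B=[(boxpts(.040,.084,.11,.11,P),(255,0,255)),(boxpts(.018,.026,z+.105,z+.185,K),(0,255,255)),(boxpts(.004,.024,z,z+.105,K),(0,0,255))]
overlay("f","side",(190,150,245,210),9,B,"i1"); crop("f","side",190,150,245,210,9,"i0")
a,b=cv2.imread("pics/i0.png"),cv2.imread("pics/i1.png");cv2.imwrite("pics/m.png",cv2.resize(np.hstack([a,b]),None,fx=.8,fy=.8))
E
```

```text
t 8.1833 TCP [0.4674 0.1168 0.1844] box xy mm [  0.8 -14.4] F box [-5.1  0.5 -3. ] rot [-3.1362e+00  2.0000e-03  1.1477e+00] M [0.63 1.42 0.01] g 0.202
```

View pics/m.png

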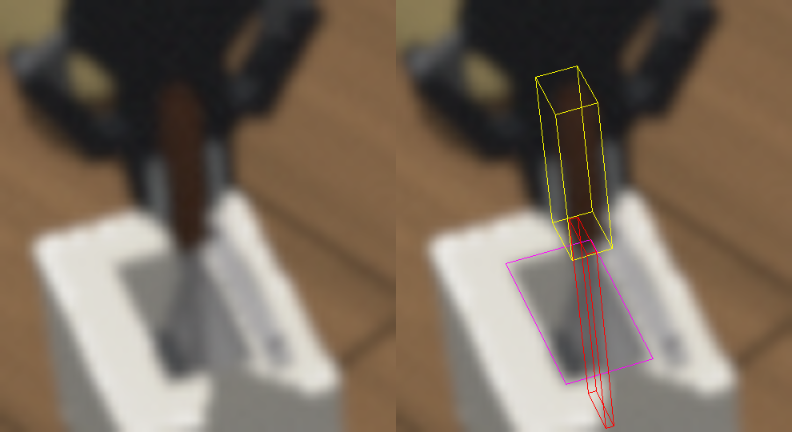

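```bash
python3 - <<'E'
from h import *
im=cv2.imread("pics/f_side.png")[172:208,198:236]
im=cv2.resize(im,None,fx=16,fy=16,interpolation=cv2.INTER_CUBIC).astype(float)
im=np.clip((im-40)*255/130,0,255).astype(np.uint8); cv2.imwrite("pics/n.png",im)
E
```

```text
(no output)
```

View pics/n.png

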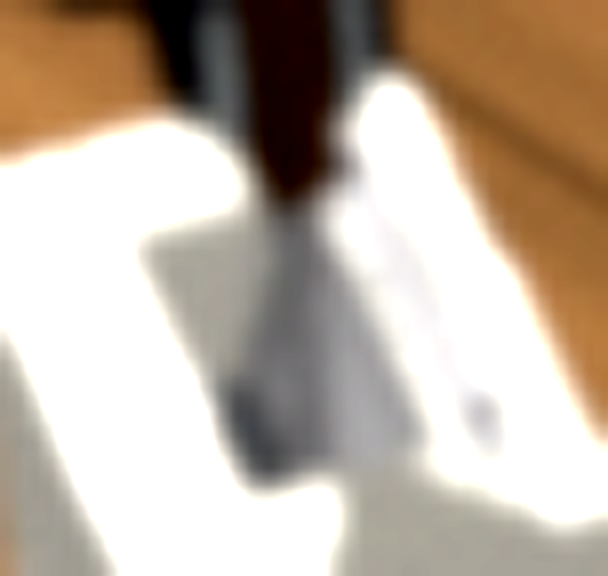

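The view shows the blade inside with the flap leaning on its +x side at 5 N. The handle is still upright and the tip is near the mouth's centre line. Feeling for the rack top.

Emit:
{"fn": "servo_tool", "kwargs": {"motion": [{"x": 0,"y": 0,"z": -0.01,"ax": 0,"ay": 0,"az": 0,"claw": 0},{"x": 0,"y": 0,"z": -0.02,"ax": 0,"ay": 0,"az": 0,"claw": 0},{"x": 0,"y": 0,"z": -0.03,"ax": 0,"ay": 0,"az": 0,"claw": 0},{"x": 0,"y": 0,"z": -0.035,"ax": 0,"ay": 0,"az": 0,"claw": 0},{"x": 0,"y": 0,"z": -0.035,"ax": 0,"ay": 0,"az": 0,"claw": 0}]}}

```text
t: 8.6
eef_pos: [0.4702, 0.1167, 0.1784]
eef_rot: [3.141, -0.001, 1.148]
contact_force: [-2.8, 2.1, 0.7]
grip_width: 0.202
```

Emit:
{"fn": "servo_tool", "kwargs": {"motion": [{"x": 0,"y": 0,"z": -0.005,"ax": 0,"ay": 0,"az": 0,"claw": 0},{"x": 0,"y": 0,"z": -0.01,"ax": 0,"ay": 0,"az": 0,"claw": 0},{"x": 0,"y": 0,"z": -0.01,"ax": 0,"ay": 0,"az": 0,"claw": 0}]}}

```text
t: 8.85
eef_pos: [0.4702, 0.1167, 0.1765]
eef_rot: [3.141, -0.0, 1.148]
contact_force: [-2.1, 2.1, 1.4]
grip_width: 0.202
```

Emit:
{"fn": "servo_tool", "kwargs": {"motion": [{"x": -0.014,"y": 0.006,"z": 0,"ax": 0,"ay": 0,"az": 0,"claw": 0},{"x": -0.014,"y": 0.006,"z": 0,"ax": 0,"ay": 0,"az": 0,"claw": 0},{"x": -0.014,"y": 0.006,"z": 0,"ax": 0,"ay": 0,"az": 0,"claw": 0},{"x": -0.014,"y": 0.006,"z": 0,"ax": 0,"ay": 0,"az": 0,"claw": 0}]}}

```text
t: 9.18
eef_pos: [0.4672, 0.1179, 0.1765]
eef_rot: [3.141, -0.0, 1.148]
contact_force: [-2.5, 1.1, 3.2]
grip_width: 0.202
```

```bash
python3 - <<'E'
from h import *
stat(); snap("g"); stat()
im=cv2.imread("pics/g_side.png")[160:208,195:240]
im=cv2.resize(im,None,fx=12,fy=12,interpolation=cv2.INTER_CUBIC).astype(float)
im=np.clip((im-20)*255/160,0,255).astype(np.uint8); cv2.imwrite("pics/p.png",im)
E
```

```text
t 9.1833 TCP [0.4672 0.1179 0.1765] box xy mm [  0.3 -13.5] F box [-2.7 -0.   3.2] rot [ 3.1410e+00 -4.0000e-04  1.1478e+00] M [0.47 0.71 0.06] g 0.202
t 9.2833 TCP [0.4672 0.1179 0.1765] box xy mm [  0.3 -13.5] F box [-3.3  0.2  3.1] rot [ 3.1411e+00 -4.0000e-04  1.1478e+00] M [ 0.47  0.71 -0.01] g 0.202
```

View pics/p.png

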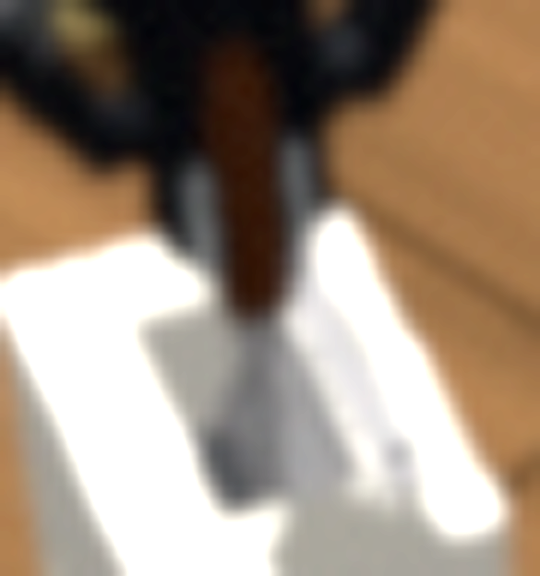

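Emit:
{"fn": "servo_tool", "kwargs": {"motion": [{"x": 0,"y": 0,"z": -0.005,"ax": 0,"ay": 0,"az": 0,"claw": 0},{"x": 0,"y": 0,"z": -0.005,"ax": 0,"ay": 0,"az": 0,"claw": 0}]}}

```text
t: 9.45
eef_pos: [0.4674, 0.1179, 0.1764]
eef_rot: [3.141, -0.001, 1.148]
contact_force: [-4.0, 0.9, 9.9]
grip_width: 0.204
```

Emit:
{"fn": "servo_tool", "kwargs": {"motion": [{"x": 0,"y": 0,"z": -0.005,"ax": 0,"ay": 0,"az": 0,"claw": 0},{"x": 0,"y": 0,"z": -0.005,"ax": 0,"ay": 0,"az": 0,"claw": 0}]}}

```text
t: 9.62
eef_pos: [0.4676, 0.118, 0.1762]
eef_rot: [3.14, -0.001, 1.148]
contact_force: [-4.9, 2.1, 17.5]
grip_width: 0.205
```

Emit:
{"fn": "servo_tool", "kwargs": {"motion": [{"x": 0,"y": 0,"z": -0.005,"ax": 0,"ay": 0,"az": 0,"claw": 0},{"x": 0,"y": 0,"z": -0.005,"ax": 0,"ay": 0,"az": 0,"claw": 0}]}}

```text
t: 9.78
eef_pos: [0.4677, 0.118, 0.1761]
eef_rot: [3.14, -0.001, 1.148]
contact_force: [-6.8, 2.1, 23.4]
grip_width: 0.203
```

Emit:
{"fn": "servo_tool", "kwargs": {"motion": [{"x": 0,"y": 0,"z": 0.009,"ax": 0,"ay": 0,"az": 0,"claw": 0},{"x": 0,"y": 0,"z": 0.009,"ax": 0,"ay": 0,"az": 0,"claw": 0},{"x": 0.002,"y": 0.005,"z": 0.009,"ax": 0,"ay": 0,"az": 0,"claw": 0},{"x": 0.004,"y": 0.009,"z": 0.009,"ax": 0,"ay": 0,"az": 0,"claw": 0},{"x": 0.006,"y": 0.014,"z": 0.009,"ax": 0,"ay": 0,"az": 0,"claw": 0},{"x": 0.008,"y": 0.018,"z": 0.009,"ax": 0,"ay": 0,"az": 0,"claw": 0}]}}

```text
t: 10.28
eef_pos: [0.4685, 0.1203, 0.1761]
eef_rot: [3.141, 0.003, 1.149]
contact_force: [-3.4, -2.1, 10.0]
grip_width: 0.205
```

```bash
python3 -c "
from h import *
stat()"
```

```text
t 10.2833 TCP [0.4685 0.1203 0.1761] box xy mm [  0.5 -10.8] F box [-2.3 -3.3 10. ] rot [3.1405e+00 2.7000e-03 1.1495e+00] M [-0.37  0.99 -0.01] g 0.205
```

Emit:
{"fn": "servo_tool", "kwargs": {"motion": [{"x": 0.002,"y": 0.005,"z": 0,"ax": 0,"ay": 0,"az": 0,"claw": 0},{"x": 0.004,"y": 0.009,"z": 0,"ax": 0,"ay": 0,"az": 0,"claw": 0},{"x": 0.006,"y": 0.014,"z": 0,"ax": 0,"ay": 0,"az": 0,"claw": 0},{"x": 0.008,"y": 0.018,"z": 0,"ax": 0,"ay": 0,"az": 0,"claw": 0}]}}

```text
t: 10.62
eef_pos: [0.4702, 0.1237, 0.1758]
eef_rot: [3.141, 0.003, 1.15]
contact_force: [-4.1, -3.4, 9.9]
grip_width: 0.2
```

Emit:
{"fn": "servo_tool", "kwargs": {"motion": [{"x": 0.002,"y": 0.005,"z": 0,"ax": 0,"ay": 0,"az": 0,"claw": 0},{"x": 0.004,"y": 0.009,"z": 0,"ax": 0,"ay": 0,"az": 0,"claw": 0},{"x": 0.006,"y": 0.014,"z": 0,"ax": 0,"ay": 0,"az": 0,"claw": 0},{"x": 0.008,"y": 0.018,"z": 0,"ax": 0,"ay": 0,"az": 0,"claw": 0}]}}

```text
t: 10.95
eef_pos: [0.4716, 0.1272, 0.1754]
eef_rot: [3.141, 0.004, 1.15]
contact_force: [-3.7, -2.5, 6.4]
grip_width: 0.202
```

```bash
python3 -c "
from h import *
stat()"
```

```text
t 10.95 TCP [0.4716 0.1272 0.1754] box xy mm [ 0.4 -3.3] F box [-2.3 -3.8  6.4] rot [3.1409 0.0036 1.1497] M [-0.7  1.   0. ] g 0.202
```

Emit:
{"fn": "servo_tool", "kwargs": {"motion": [{"x": 0.002,"y": 0.005,"z": -0.003,"ax": 0,"ay": 0,"az": 0,"claw": 0},{"x": 0.004,"y": 0.009,"z": -0.003,"ax": 0,"ay": 0,"az": 0,"claw": 0},{"x": 0.006,"y": 0.014,"z": -0.003,"ax": 0,"ay": 0,"az": 0,"claw": 0}]}}

```text
t: 11.2
eef_pos: [0.4729, 0.1301, 0.175]
eef_rot: [3.141, 0.003, 1.149]
contact_force: [-4.2, -1.9, 7.2]
grip_width: 0.2
```

```bash
python3 -c "
from h import *
stat();snap('q')
im=cv2.imread('pics/q_side.png')[160:208,195:240]
im=cv2.resize(im,None,fx=12,fy=12,interpolation=cv2.INTER_CUBIC).astype(float)
im=np.clip((im-20)*255/160,0,255).astype(np.uint8); cv2.imwrite('pics/q.png',im)"
```

```text
t 11.2 TCP [0.4729 0.1301 0.175 ] box xy mm [ 0.4 -0. ] F box [-3.  -3.5  7.2] rot [3.1408e+00 3.1000e-03 1.1494e+00] M [-0.72  1.03 -0.04] g 0.2
```

View pics/q.png

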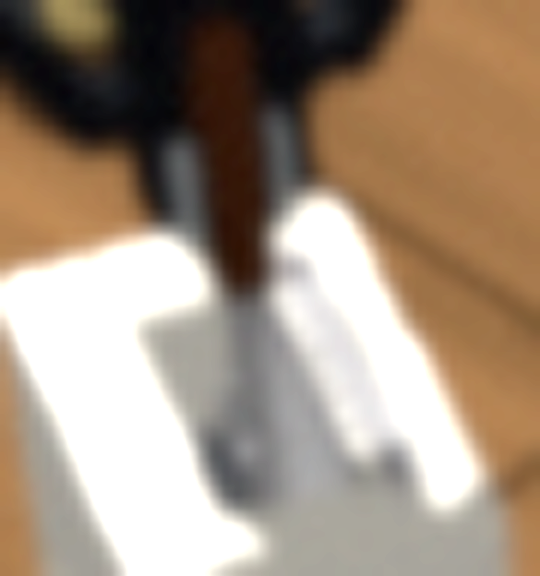

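```bash
python3 -c "
from h import *
im=cv2.imread('pics/q_top.png')[150:260,150:280]
cv2.imwrite('pics/q2.png',cv2.resize(im,None,fx=5,fy=5,interpolation=cv2.INTER_CUBIC))"
```

```text
(no output)
```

View pics/q2.png

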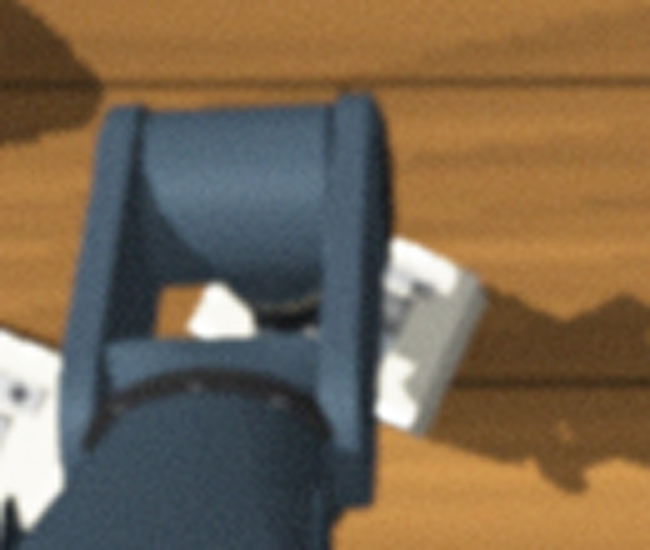

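```bash
python3 -c "
from h import *
o=load('q')['side']; ky=np.array([.4096,.912])
def sh(tc,off,z): 
    p=np.array(tc[:2])+ky*off-ky*.013
    return (proj(o,[*p,z])[0]-[195,160]+.5)*12-.5
a=sh([.4672,.1179],-.0033,.055+.105); print(a)
for off in (-.0033,-.0063,-.0093,-.0123): print(off,sh([.4729,.1301],off,.055+.105)-a)
A=cv2.imread('pics/p.png');B=cv2.imread('pics/q.png');c=np.hstack([A[150:400,150:350],B[150:400,150:350]]);cv2.imwrite('pics/pq.png',cv2.resize(c,None,fx=2,fy=2,interpolation=cv2.INTER_CUBIC))"
```

```text
[266.00634027 327.52998894]
-0.0033 [-16.28082813 -32.7802998 ]
-0.0063 [-12.50706546 -25.56325472]
-0.0093 [ -8.72215685 -18.32489384]
-0.0123 [ -4.92605285 -11.06512259]
```

View pics/pq.png

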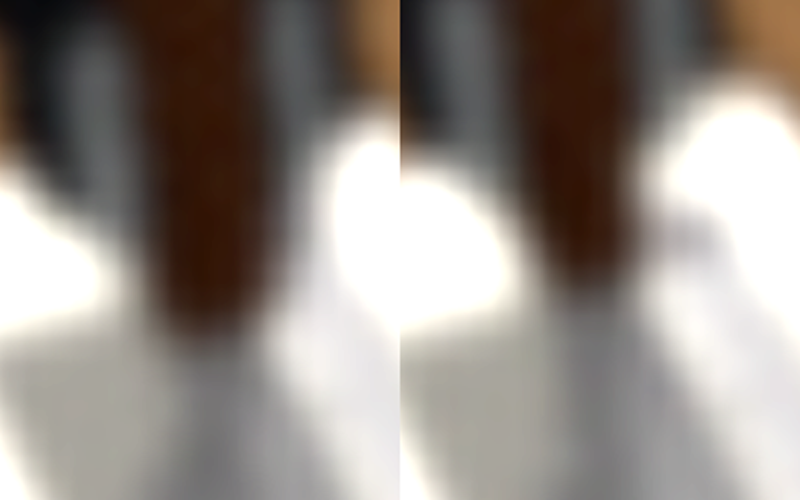

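Emit:
{"fn": "servo_tool", "kwargs": {"motion": [{"x": 0.002,"y": 0.005,"z": -0.002,"ax": 0,"ay": 0,"az": 0,"claw": 0},{"x": 0.004,"y": 0.009,"z": -0.002,"ax": 0,"ay": 0,"az": 0,"claw": 0},{"x": 0.006,"y": 0.014,"z": -0.002,"ax": 0,"ay": 0,"az": 0,"claw": 0}]}}

```text
t: 11.55
eef_pos: [0.4741, 0.1329, 0.1745]
eef_rot: [3.141, 0.003, 1.149]
contact_force: [-3.3, -2.4, 6.1]
grip_width: 0.205
```

Emit:
{"fn": "servo_tool", "kwargs": {"motion": [{"x": 0.002,"y": 0.005,"z": -0.002,"ax": 0,"ay": 0,"az": 0,"claw": 0},{"x": 0.004,"y": 0.009,"z": -0.002,"ax": 0,"ay": 0,"az": 0,"claw": 0},{"x": 0.006,"y": 0.014,"z": -0.002,"ax": 0,"ay": 0,"az": 0,"claw": 0}]}}

```text
t: 11.8
eef_pos: [0.4753, 0.1357, 0.174]
eef_rot: [3.141, 0.003, 1.149]
contact_force: [-3.8, -1.6, 5.6]
grip_width: 0.199
```

```bash
python3 -c "
from h import *
stat()"
```

```text
t 11.8 TCP [0.4753 0.1357 0.174 ] box xy mm [0.3 6.1] F box [-2.8 -3.   5.6] rot [3.1408e+00 3.1000e-03 1.1493e+00] M [-0.77  0.99 -0.07] g 0.199
```

TCP height keeps sinking steadily without a clean drop. That suggests the blade is turning in the grip (tip lagging), so I'll lift it clear and check.

Emit:
{"fn": "servo_tool", "kwargs": {"motion": [{"x": 0,"y": 0,"z": 0.03,"ax": 0,"ay": 0,"az": 0,"claw": 0},{"x": 0,"y": 0,"z": 0.08,"ax": 0,"ay": 0,"az": 0,"claw": 0},{"x": 0,"y": 0,"z": 0.13,"ax": 0,"ay": 0,"az": 0,"claw": 0},{"x": 0,"y": 0,"z": 0.18,"ax": 0,"ay": 0,"az": 0,"claw": 0},{"x": 0,"y": 0,"z": 0.23,"ax": 0,"ay": 0,"az": 0,"claw": 0},{"x": 0,"y": 0,"z": 0.28,"ax": 0,"ay": 0,"az": 0,"claw": 0},{"x": 0,"y": 0,"z": 0.33,"ax": 0,"ay": 0,"az": 0,"claw": 0},{"x": 0,"y": 0,"z": 0.39,"ax": 0,"ay": 0,"az": 0,"claw": 0},{"x": 0,"y": 0,"z": 0.45,"ax": 0,"ay": 0,"az": 0,"claw": 0},{"x": 0,"y": 0,"z": 0.45,"ax": 0,"ay": 0,"az": 0,"claw": 0},{"x": 0,"y": 0,"z": 0.45,"ax": 0,"ay": 0,"az": 0,"claw": 0}]}}

```text
t: 12.72
eef_pos: [0.4771, 0.1368, 0.2644]
eef_rot: [3.137, -0.002, 1.148]
contact_force: [0.1, 0.7, -1.1]
grip_width: 0.202
```

```bash
python3 -c "
from h import *
s=stat();snap('u')
tc=s['eef_pos'];o=load('u')['side'];ky=np.array([.4096,.912])
K=(*(tc[:2]-.0033*ky),-.422); z=tc[2]-.1206
B=[(boxpts(.004,.024,z,z+.105,K),(0,0,255))]
overlay('u','side',(190,130,250,200),10,B,'u1'); crop('u','side',190,130,250,200,10,'u0')
a,b=cv2.imread('pics/u0.png'),cv2.imread('pics/u1.png');cv2.imwrite('pics/u01.png',cv2.resize(np.hstack([a,b]),None,fx=.66,fy=.66))
"
```

```text
t 12.7167 TCP [0.4771 0.1368 0.2644] box xy mm [1.5 7.8] F box [-0.2  0.6 -1.1] rot [ 3.1372e+00 -1.6000e-03  1.1478e+00] M [0.04 0.04 0.02] g 0.202
```

View pics/u01.png

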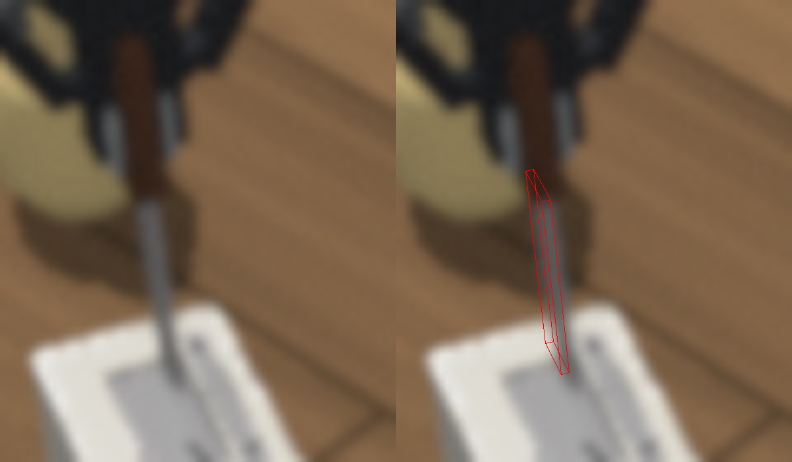

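```bash
python3 -c "
from h import *
s=stat();
tc=s['eef_pos'];o=load('u')['side'];
im=cv2.imread('pics/u_side.png')[155:192,202:230]
im=cv2.resize(im,None,fx=16,fy=16,interpolation=cv2.INTER_CUBIC).astype(float)
im=np.clip((im-30)*255/170,0,255).astype(np.uint8);raw=im.copy()
c,sn=np.cos(-.422),np.sin(-.422)
def P3(x,y,z,th,slip,dx):
    # knife coords from grip: rotate about box x
    L=z-.1396  # height rel grip point (grip at .1396 above tip nominally .1206+.019)
    L+=slip
    yy=(y-.0033)*np.cos(th)+L*np.sin(th); zz=L*np.cos(th)-(y-.0033)*np.sin(th)
    X=x+dx
    return [tc[0]+c*X-sn*yy,tc[1]+sn*X+c*yy,tc[2]+.019+zz]
for th,slip,col in ((0,0,(0,0,255)),(.05,.002,(0,255,0))):
    for x,y in ((.002,.012),(.002,-.012),(-.002,-.012),(-.002,.012)):
        p=proj(o,[P3(x,y,0,th,slip,0),P3(x,y,.105,th,slip,0)]); p=((p-[202,155]+.5)*16-.5).astype(int)
        cv2.line(im,tuple(map(int,p[0])),tuple(map(int,p[1])),col,1)
cv2.imwrite('pics/v.png',cv2.resize(np.hstack([raw,im]),None,fx=.87,fy=.87))
"
```

```text
t 12.8167 TCP [0.4756 0.1368 0.2632] box xy mm [0.2 7.2] F box [ 0.3 -0.  -2. ] rot [3.1411e+00 1.0000e-04 1.1478e+00] M [ 0.03 -0.01 -0.  ] g 0.203
```

View pics/v.png

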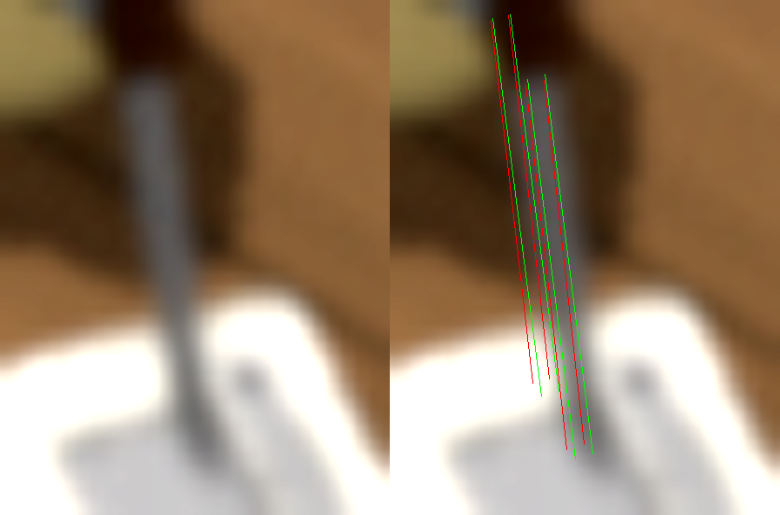

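Emit:
{"fn": "servo_tool", "kwargs": {"motion": [{"x": 0,"y": 0,"z": 0.1,"ax": 0,"ay": 0,"az": 0.24,"claw": 0},{"x": 0,"y": 0,"z": 0.1,"ax": 0,"ay": 0,"az": 0.48,"claw": 0},{"x": 0,"y": 0,"z": 0.1,"ax": 0,"ay": 0,"az": 0.72,"claw": 0},{"x": 0,"y": 0,"z": 0.1,"ax": 0,"ay": 0,"az": 0.95,"claw": 0}]}}

```text
t: 13.15
eef_pos: [0.4754, 0.1369, 0.283]
eef_rot: [-3.141, 0.0, 1.629]
contact_force: [-0.4, 0.6, -1.8]
grip_width: 0.203
```

Emit:
{"fn": "servo_tool", "kwargs": {"motion": [{"x": 0,"y": 0,"z": 0,"ax": 0,"ay": 0,"az": 0.24,"claw": 0},{"x": 0,"y": 0,"z": 0,"ax": 0,"ay": 0,"az": 0.48,"claw": 0},{"x": 0,"y": 0,"z": 0,"ax": 0,"ay": 0,"az": 0.72,"claw": 0},{"x": 0,"y": 0,"z": 0,"ax": 0,"ay": 0,"az": 0.95,"claw": 0}]}}

```text
t: 13.48
eef_pos: [0.4752, 0.1369, 0.2826]
eef_rot: [-3.14, -0.0, 2.104]
contact_force: [0.3, -1.1, -0.1]
grip_width: 0.199
```

Emit:
{"fn": "servo_tool", "kwargs": {"motion": [{"x": 0,"y": 0,"z": 0,"ax": 0,"ay": 0,"az": 0.24,"claw": 0},{"x": 0,"y": 0,"z": 0,"ax": 0,"ay": 0,"az": 0.48,"claw": 0},{"x": 0,"y": 0,"z": 0,"ax": 0,"ay": 0,"az": 0.7,"claw": 0},{"x": 0,"y": 0,"z": 0,"ax": 0,"ay": 0,"az": 0.7,"claw": 0},{"x": 0,"y": 0,"z": 0,"ax": 0,"ay": 0,"az": 0.7,"claw": 0}]}}

```text
t: 13.9
eef_pos: [0.4752, 0.1369, 0.2829]
eef_rot: [-3.141, -0.001, 2.445]
contact_force: [-0.2, -0.4, -0.1]
grip_width: 0.199
```

```bash
cat >> h.py <<'E'
def kpt(tc,yaw,x,y,z,th=0,slip=0,y0=-.0033,phi=0,grip=.1396):
    """knife point (x,y,z from tip) to world; th tilts top toward +y, phi top toward +x, about grip point"""
    L=z-grip+slip; yy=y+y0
    Y=yy*np.cos(th)+L*np.sin(th); Z=L*np.cos(th)-yy*np.sin(th)
    X=x*np.cos(phi)+Z*np.sin(phi); Z=Z*np.cos(phi)-x*np.sin(phi)
    c,s=np.cos(yaw),np.sin(yaw)
    return [tc[0]+c*X-s*Y,tc[1]+s*X+c*Y,tc[2]+.019+Z]
E
python3 -c "
from h import *
s=stat();snap('w');s=stat()
o=load('w')['side'];yaw=s['eef_rot'][2]-np.pi/2;tc=s['eef_pos'];print(yaw)
p=proj(o,[kpt(tc,yaw,0,0,0),kpt(tc,yaw,0,0,.105)]);print(p)
x0,y0=int(p[0,0])-16,int(p[1,1])-8
im=cv2.imread('pics/w_side.png')[y0:y0+46,x0:x0+32]
im=cv2.resize(im,None,fx=12,fy=12,interpolation=cv2.INTER_CUBIC);raw=im.copy()
for th,col in ((0,(0,0,255)),(.08,(0,255,0))):
    for x,y in ((-.002,.012),(-.002,-.012)):
        q=proj(o,[kpt(tc,yaw,x,y,0,th),kpt(tc,yaw,x,y,.105,th)]);q=((q-[x0,y0]+.5)*12-.5).astype(int)
        cv2.line(im,tuple(map(int,q[0])),tuple(map(int,q[1])),col,1)
print(x0,y0);cv2.imwrite('pics/w.png',np.hstack([raw,im]))
"
```

```text
t 13.9 TCP [0.4752 0.1369 0.2829] box xy mm [-0.2  7.2] F box [-0.  -0.5 -0.1] rot [-3.1407e+00 -8.0000e-04  2.4449e+00] M [-0.05  0.07  0.  ] g 0.199
t 14.0 TCP [0.4753 0.1369 0.2832] box xy mm [-0.2  7.2] F box [ 0.1  0.2 -0.9] rot [-3.1410e+00 -5.0000e-04  2.4456e+00] M [-0.07 -0.   -0.05] g 0.202
0.8747766744058221
[[213.71560542 178.78078896]
 [210.75403243 152.1123287 ]]
197 144
```

View pics/w.png

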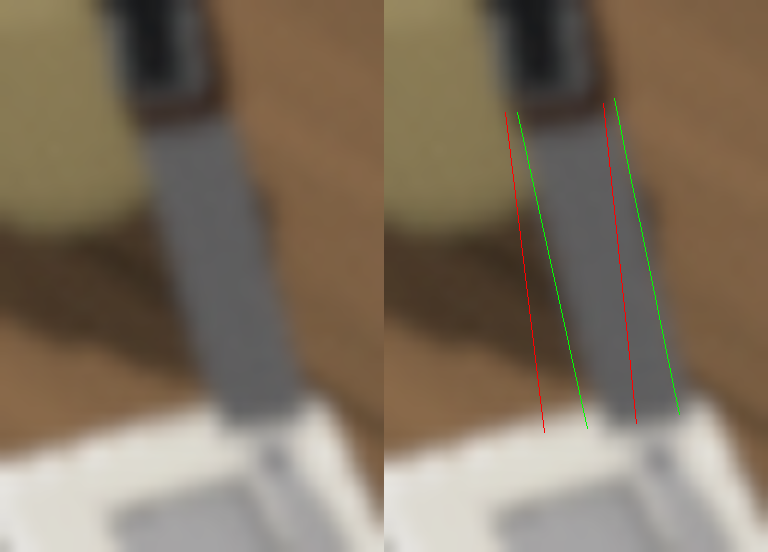

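The broad-face view shows the blade turned about 0.10 rad in the grip: edge from (145,135) to (220,425), against near-vertical if straight. It also explains the sinking: the toe was dipping into the slot, which puts the slot centre at about −7 mm. I'll turn back, tilt the tool to stand the blade upright, and probe vertically rather than drag.

Emit:
{"fn": "servo_tool", "kwargs": {"motion": [{"x": 0,"y": 0,"z": 0,"ax": 0,"ay": 0,"az": -0.24,"claw": 0},{"x": 0,"y": 0,"z": 0,"ax": 0,"ay": 0,"az": -0.48,"claw": 0},{"x": 0,"y": 0,"z": 0,"ax": 0,"ay": 0,"az": -0.72,"claw": 0},{"x": 0,"y": 0,"z": 0,"ax": 0,"ay": 0,"az": -0.95,"claw": 0}]}}

```text
t: 14.33
eef_pos: [0.4754, 0.137, 0.2835]
eef_rot: [-3.141, 0.0, 1.965]
contact_force: [-0.1, -0.8, -0.7]
grip_width: 0.203
```

Emit:
{"fn": "servo_tool", "kwargs": {"motion": [{"x": 0,"y": 0,"z": 0,"ax": 0,"ay": 0,"az": -0.24,"claw": 0},{"x": 0,"y": 0,"z": 0,"ax": 0,"ay": 0,"az": -0.48,"claw": 0},{"x": 0,"y": 0,"z": 0,"ax": 0,"ay": 0,"az": -0.72,"claw": 0},{"x": 0,"y": 0,"z": 0,"ax": 0,"ay": 0,"az": -0.95,"claw": 0}]}}

```text
t: 14.67
eef_pos: [0.4754, 0.137, 0.2835]
eef_rot: [-3.142, 0.0, 1.49]
contact_force: [0.5, -0.3, -0.7]
grip_width: 0.2
```

Emit:
{"fn": "servo_tool", "kwargs": {"motion": [{"x": -0.008,"y": -0.02,"z": 0,"ax": 0,"ay": 0,"az": -0.24,"claw": 0},{"x": -0.016,"y": -0.042,"z": 0,"ax": 0,"ay": 0,"az": -0.48,"claw": 0},{"x": -0.016,"y": -0.042,"z": 0,"ax": 0,"ay": 0,"az": -0.7,"claw": 0},{"x": -0.016,"y": -0.042,"z": 0,"ax": 0,"ay": 0,"az": -0.7,"claw": 0}]}}

```text
t: 15.0
eef_pos: [0.4721, 0.1285, 0.2836]
eef_rot: [-3.142, 0.0, 1.144]
contact_force: [-0.7, -0.7, -0.7]
grip_width: 0.204
```

Emit:
{"fn": "servo_tool", "kwargs": {"motion": [{"x": 0,"y": 0,"z": -0.05,"ax": 0.09,"ay": -0.04,"az": 0,"claw": 0},{"x": 0,"y": 0,"z": -0.09,"ax": 0.18,"ay": -0.082,"az": 0,"claw": 0},{"x": 0,"y": 0,"z": -0.09,"ax": 0.18,"ay": -0.082,"az": 0,"claw": 0},{"x": 0,"y": 0,"z": -0.09,"ax": 0.18,"ay": -0.082,"az": 0,"claw": 0}]}}

```text
t: 15.33
eef_pos: [0.4718, 0.1282, 0.2654]
eef_rot: [-3.141, -0.097, 1.148]
contact_force: [0.8, 0.2, -0.4]
grip_width: 0.203
```

```bash
python3 -c "
from h import *
s=stat();snap('x');s=stat()
tc=s['eef_pos'];o=load('x')['side']
g=np.array(tc);Rt=cv2.Rodrigues(np.array([0,0,0.]))[0]
import math
from scipy.spatial.transform import Rotation as Ro
R=Ro.from_euler('xyz',s['eef_rot']).as_matrix(); grip=tc-.019*R[:,2]
print('grip box mm',boxframe(grip)*1e3, 'tool axis',R[:,2])
vt=np.array([grip[0],grip[1],grip[2]-.019])
im=cv2.imread('pics/x_side.png')[150:195,197:229];im=cv2.resize(im,None,fx=12,fy=12,interpolation=cv2.INTER_CUBIC);raw=im.copy()
for x,y in ((.002,.012),(.002,-.012),(-.002,-.012),(-.002,.012)):
    q=proj(o,[kpt(vt,-.422,x,y,0),kpt(vt,-.422,x,y,.105)]);q=((q-[197,150]+.5)*12-.5).astype(int)
    cv2.line(im,tuple(map(int,q[0])),tuple(map(int,q[1])),(0,0,255),1)
cv2.imwrite('pics/x.png',np.hstack([raw,im]))
"
```

```text
t 15.3333 TCP [0.4718 0.1282 0.2654] box xy mm [ 0.2 -2.2] F box [ 0.6  0.5 -0.4] rot [-3.1409 -0.0975  1.1476] M [-0.1  -0.03 -0.03] g 0.203
t 15.4333 TCP [0.4728 0.1287 0.2662] box xy mm [ 0.9 -1.4] F box [ 1.1  0.2 -1.1] rot [ 3.1401 -0.0986  1.1486] M [-0.06  0.05 -0.03] g 0.208
grip box mm [ 0.91424247 -3.23725954] tool axis [ 0.04169631  0.08915528 -0.99514459]
```

View pics/x.png

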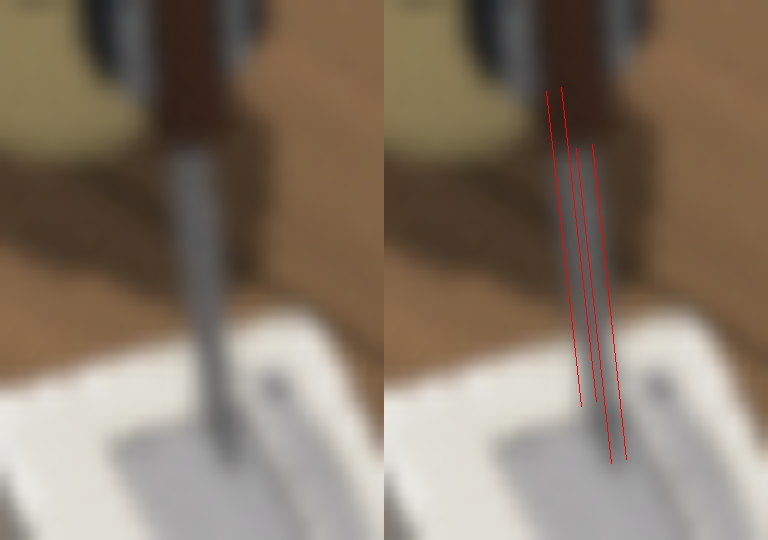

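The blade now matches the upright model and the tip centre is about −7 mm along y. Going in through the flap again.

Emit:
{"fn": "servo_tool", "kwargs": {"motion": [{"x": 0,"y": 0,"z": -0.06,"ax": 0,"ay": 0,"az": 0,"claw": 0},{"x": 0,"y": 0,"z": -0.12,"ax": 0,"ay": 0,"az": 0,"claw": 0},{"x": 0,"y": 0,"z": -0.16,"ax": 0,"ay": 0,"az": 0,"claw": 0},{"x": 0,"y": 0,"z": -0.19,"ax": 0,"ay": 0,"az": 0,"claw": 0},{"x": 0,"y": 0,"z": -0.22,"ax": 0,"ay": 0,"az": 0,"claw": 0},{"x": 0,"y": 0,"z": -0.25,"ax": 0,"ay": 0,"az": 0,"claw": 0},{"x": 0,"y": 0,"z": -0.28,"ax": 0,"ay": 0,"az": 0,"claw": 0},{"x": 0,"y": 0,"z": -0.31,"ax": 0,"ay": 0,"az": 0,"claw": 0},{"x": 0,"y": 0,"z": -0.34,"ax": 0,"ay": 0,"az": 0,"claw": 0},{"x": 0,"y": 0,"z": -0.37,"ax": 0,"ay": 0,"az": 0,"claw": 0},{"x": 0,"y": 0,"z": -0.4,"ax": 0,"ay": 0,"az": 0,"claw": 0},{"x": 0,"y": 0,"z": -0.4,"ax": 0,"ay": 0,"az": 0,"claw": 0}]}}

```text
t: 16.43
eef_pos: [0.4698, 0.1289, 0.1837]
eef_rot: [-3.136, -0.097, 1.147]
contact_force: [-3.1, 2.2, -1.3]
grip_width: 0.203
```

Emit:
{"fn": "servo_tool", "kwargs": {"motion": [{"x": 0,"y": 0,"z": -0.01,"ax": 0,"ay": 0,"az": 0,"claw": 0},{"x": 0,"y": 0,"z": -0.02,"ax": 0,"ay": 0,"az": 0,"claw": 0},{"x": 0,"y": 0,"z": -0.03,"ax": 0,"ay": 0,"az": 0,"claw": 0},{"x": 0,"y": 0,"z": -0.035,"ax": 0,"ay": 0,"az": 0,"claw": 0},{"x": 0,"y": 0,"z": -0.035,"ax": 0,"ay": 0,"az": 0,"claw": 0}]}}

```text
t: 16.85
eef_pos: [0.4721, 0.1287, 0.1786]
eef_rot: [3.142, -0.099, 1.148]
contact_force: [-2.8, 1.1, 0.3]
grip_width: 0.207
```

```bash
python3 -c "
from h import *
s=stat()"
```

```text
t 16.85 TCP [0.4721 0.1287 0.1786] box xy mm [ 0.3 -1.7] F box [-3.  -0.1  0.3] rot [ 3.1416 -0.0989  1.1476] M [0.38 0.92 0.08] g 0.207
```

Rack level is TCP z ≈ 0.1765. Probing 1–2 mm past it.

Emit:
{"fn": "servo_tool", "kwargs": {"motion": [{"x": 0,"y": 0,"z": -0.006,"ax": 0,"ay": 0,"az": 0,"claw": 0},{"x": 0,"y": 0,"z": -0.012,"ax": 0,"ay": 0,"az": 0,"claw": 0},{"x": 0,"y": 0,"z": -0.017,"ax": 0,"ay": 0,"az": 0,"claw": 0},{"x": 0,"y": 0,"z": -0.017,"ax": 0,"ay": 0,"az": 0,"claw": 0}]}}

```text
t: 17.18
eef_pos: [0.4725, 0.1287, 0.1757]
eef_rot: [3.141, -0.099, 1.148]
contact_force: [-3.1, 1.7, 3.8]
grip_width: 0.203
```

```bash
python3 -c "
from h import *
s=stat()"
```

```text
t 17.1833 TCP [0.4725 0.1287 0.1757] box xy mm [ 0.7 -1.5] F box [-3.6  0.3  3.8] rot [ 3.1405 -0.0994  1.1478] M [0.32 0.97 0.04] g 0.203
```

Emit:
{"fn": "servo_tool", "kwargs": {"motion": [{"x": 0,"y": 0,"z": -0.004,"ax": 0,"ay": 0,"az": 0,"claw": 0},{"x": 0,"y": 0,"z": -0.007,"ax": 0,"ay": 0,"az": 0,"claw": 0},{"x": 0,"y": 0,"z": -0.007,"ax": 0,"ay": 0,"az": 0,"claw": 0}]}}

```text
t: 17.43
eef_pos: [0.4728, 0.1288, 0.1754]
eef_rot: [3.14, -0.1, 1.148]
contact_force: [-4.6, 2.1, 12.9]
grip_width: 0.201
```

```bash
python3 -c "
from h import *
s=stat()"
```

```text
t 17.4333 TCP [0.4728 0.1288 0.1754] box xy mm [ 0.8 -1.3] F box [-5.1  0.  12.9] rot [ 3.1398 -0.1     1.148 ] M [0.36 1.33 0.04] g 0.201
```

Emit:
{"fn": "servo_tool", "kwargs": {"motion": [{"x": 0,"y": 0,"z": 0.018,"ax": 0,"ay": 0,"az": 0,"claw": 0},{"x": 0.005,"y": 0.01,"z": 0.018,"ax": 0,"ay": 0,"az": 0,"claw": 0},{"x": 0.005,"y": 0.01,"z": 0.018,"ax": 0,"ay": 0,"az": 0,"claw": 0},{"x": 0.005,"y": 0.01,"z": 0.008,"ax": 0,"ay": 0,"az": 0,"claw": 0},{"x": 0.005,"y": 0.01,"z": 0,"ax": 0,"ay": 0,"az": 0,"claw": 0},{"x": 0.005,"y": 0.01,"z": 0,"ax": 0,"ay": 0,"az": 0,"claw": 0}]}}

```text
t: 17.93
eef_pos: [0.4735, 0.1307, 0.1749]
eef_rot: [3.141, -0.1, 1.148]
contact_force: [-5.7, 0.6, 11.2]
grip_width: 0.204
```

```bash
python3 -c "
from h import *
s=stat()"
```

```text
t 17.9333 TCP [0.4735 0.1307 0.1749] box xy mm [0.8 0.8] F box [-5.4 -1.8 11.2] rot [ 3.1408 -0.0995  1.1478] M [0.21 1.7  0.05] g 0.204
```

Emit:
{"fn": "servo_tool", "kwargs": {"motion": [{"x": 0,"y": 0,"z": 0.018,"ax": 0,"ay": 0,"az": 0,"claw": 0},{"x": 0.004,"y": 0.009,"z": 0.018,"ax": 0,"ay": 0,"az": 0,"claw": 0},{"x": 0.004,"y": 0.009,"z": 0.018,"ax": 0,"ay": 0,"az": 0,"claw": 0},{"x": 0.004,"y": 0.009,"z": 0.008,"ax": 0,"ay": 0,"az": 0,"claw": 0},{"x": 0.004,"y": 0.009,"z": 0,"ax": 0,"ay": 0,"az": 0,"claw": 0},{"x": 0.004,"y": 0.009,"z": 0,"ax": 0,"ay": 0,"az": 0,"claw": 0}]}}

```text
t: 18.43
eef_pos: [0.4747, 0.1325, 0.1737]
eef_rot: [3.14, -0.1, 1.147]
contact_force: [-2.6, 0.9, -0.5]
grip_width: 0.206
```

```bash
python3 -c "
from h import *
s=stat()"
```

```text
t 18.4333 TCP [0.4747 0.1325 0.1737] box xy mm [1.2 2.9] F box [-2.7 -0.3 -0.5] rot [ 3.1402 -0.0998  1.1473] M [0.42 0.84 0.02] g 0.206
```

It dropped: z is 2 mm below rack level with no upward force, slot centre near −2 mm. Sliding down gently.

Emit:
{"fn": "servo_tool", "kwargs": {"motion": [{"x": 0,"y": 0,"z": -0.01,"ax": 0,"ay": 0,"az": 0,"claw": 0},{"x": 0,"y": 0,"z": -0.02,"ax": 0,"ay": 0,"az": 0,"claw": 0},{"x": 0,"y": 0,"z": -0.03,"ax": 0,"ay": 0,"az": 0,"claw": 0},{"x": 0,"y": 0,"z": -0.03,"ax": 0,"ay": 0,"az": 0,"claw": 0}]}}

```text
t: 18.77
eef_pos: [0.4741, 0.1325, 0.1676]
eef_rot: [3.141, -0.099, 1.148]
contact_force: [-2.1, 2.0, -0.0]
grip_width: 0.202
```

```bash
python3 -c "
from h import *
s=stat()"
```

```text
t 18.7667 TCP [0.4741 0.1325 0.1676] box xy mm [0.5 2.6] F box [-2.8  1.  -0. ] rot [ 3.1414 -0.0991  1.1475] M [0.36 0.75 0.09] g 0.202
```

Emit:
{"fn": "servo_tool", "kwargs": {"motion": [{"x": 0,"y": 0,"z": -0.015,"ax": 0,"ay": 0,"az": 0,"claw": 0},{"x": 0,"y": 0,"z": -0.03,"ax": 0,"ay": 0,"az": 0,"claw": 0},{"x": 0,"y": 0,"z": -0.045,"ax": 0,"ay": 0,"az": 0,"claw": 0},{"x": 0,"y": 0,"z": -0.045,"ax": 0,"ay": 0,"az": 0,"claw": 0}]}}

```text
t: 19.1
eef_pos: [0.4737, 0.1325, 0.1583]
eef_rot: [-3.141, -0.099, 1.147]
contact_force: [-3.1, 2.1, 0.7]
grip_width: 0.201
```

```bash
python3 -c "
from h import *
s=stat()"
```

```text
t 19.1 TCP [0.4737 0.1325 0.1583] box xy mm [0.2 2.5] F box [-3.7  0.6  0.7] rot [-3.141  -0.0987  1.1475] M [ 0.49  0.69 -0.  ] g 0.201
```

Emit:
{"fn": "servo_tool", "kwargs": {"motion": [{"x": 0,"y": 0,"z": -0.015,"ax": 0,"ay": 0,"az": 0,"claw": 0},{"x": 0,"y": 0,"z": -0.03,"ax": 0,"ay": 0,"az": 0,"claw": 0},{"x": 0,"y": 0,"z": -0.045,"ax": 0,"ay": 0,"az": 0,"claw": 0},{"x": 0,"y": 0,"z": -0.045,"ax": 0,"ay": 0,"az": 0,"claw": 0}]}}

```text
t: 19.43
eef_pos: [0.4737, 0.1325, 0.1493]
eef_rot: [-3.141, -0.099, 1.148]
contact_force: [-3.7, 1.8, -0.6]
grip_width: 0.2
```

Emit:
{"fn": "servo_tool", "kwargs": {"motion": [{"x": 0,"y": 0,"z": -0.015,"ax": 0,"ay": 0,"az": 0,"claw": 0},{"x": 0,"y": 0,"z": -0.03,"ax": 0,"ay": 0,"az": 0,"claw": 0},{"x": 0,"y": 0,"z": -0.045,"ax": 0,"ay": 0,"az": 0,"claw": 0},{"x": 0,"y": 0,"z": -0.045,"ax": 0,"ay": 0,"az": 0,"claw": 0}]}}

```text
t: 19.77
eef_pos: [0.4737, 0.1325, 0.1403]
eef_rot: [-3.141, -0.099, 1.148]
contact_force: [-2.5, 1.1, -0.5]
grip_width: 0.206
```

```bash
python3 -c "
from h import *
s=stat()"
```

```text
t 19.7667 TCP [0.4737 0.1325 0.1403] box xy mm [0.2 2.5] F box [-2.7 -0.  -0.5] rot [-3.1411 -0.0987  1.1475] M [0.5  0.67 0.03] g 0.206
```

Last 4–5 mm, in 1 mm steps until the floor is felt.

Emit:
{"fn": "servo_tool", "kwargs": {"motion": [{"x": 0,"y": 0,"z": -0.007,"ax": 0,"ay": 0,"az": 0,"claw": 0},{"x": 0,"y": 0,"z": -0.014,"ax": 0,"ay": 0,"az": 0,"claw": 0},{"x": 0,"y": 0,"z": -0.019,"ax": 0,"ay": 0,"az": 0,"claw": 0},{"x": 0,"y": 0,"z": -0.019,"ax": 0,"ay": 0,"az": 0,"claw": 0}]}}

```text
t: 20.1
eef_pos: [0.474, 0.1324, 0.137]
eef_rot: [3.141, -0.099, 1.148]
contact_force: [-2.3, 1.7, 0.9]
grip_width: 0.203
```

Emit:
{"fn": "servo_tool", "kwargs": {"motion": [{"x": 0,"y": 0,"z": -0.005,"ax": 0,"ay": 0,"az": 0,"claw": 0},{"x": 0,"y": 0,"z": -0.005,"ax": 0,"ay": 0,"az": 0,"claw": 0}]}}

```text
t: 20.27
eef_pos: [0.4741, 0.1324, 0.1363]
eef_rot: [3.141, -0.099, 1.148]
contact_force: [-3.0, 1.6, 2.6]
grip_width: 0.201
```

Emit:
{"fn": "servo_tool", "kwargs": {"motion": [{"x": 0,"y": 0,"z": -0.005,"ax": 0,"ay": 0,"az": 0,"claw": 0},{"x": 0,"y": 0,"z": -0.005,"ax": 0,"ay": 0,"az": 0,"claw": 0}]}}

```text
t: 20.43
eef_pos: [0.4742, 0.1325, 0.1362]
eef_rot: [3.141, -0.099, 1.148]
contact_force: [-5.3, 1.2, 10.9]
grip_width: 0.202
```

Emit:
{"fn": "servo_tool", "kwargs": {"motion": [{"x": 0,"y": 0,"z": -0.005,"ax": 0,"ay": 0,"az": 0,"claw": 0},{"x": 0,"y": 0,"z": -0.005,"ax": 0,"ay": 0,"az": 0,"claw": 0},{"x": 0,"y": 0,"z": -0.005,"ax": 0,"ay": 0,"az": 0,"claw": 0}]}}

```text
t: 20.68
eef_pos: [0.4743, 0.1325, 0.1361]
eef_rot: [3.14, -0.1, 1.148]
contact_force: [-6.2, -0.2, 17.6]
grip_width: 0.2
```

```bash
python3 -c "
from h import *
s=stat();snap('y');
crop('y','side',175,125,255,225,6,'y1')
crop('y','top',150,150,280,260,5,'y2')"
```

```text
t 20.6833 TCP [0.4743 0.1325 0.1361] box xy mm [0.7 2.8] F box [-5.6 -2.7 17.6] rot [ 3.14   -0.0999  1.1481] M [0.38 1.42 0.08] g 0.2
```

View pics/y1.png

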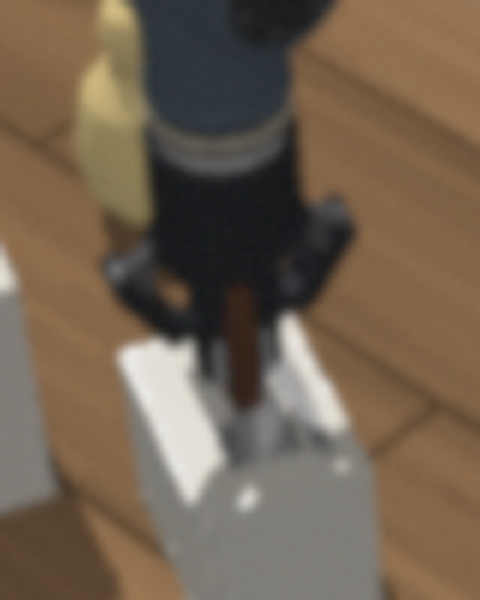

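Floor felt at TCP z 0.136, 40 mm below rack level, and the shoulder is close above the mouth. Easing the press, then opening slowly.

Emit:
{"fn": "servo_tool", "kwargs": {"motion": [{"x": 0,"y": 0,"z": 0.008,"ax": 0,"ay": 0,"az": 0,"claw": 0},{"x": 0,"y": 0,"z": 0.008,"ax": 0,"ay": 0,"az": 0,"claw": 0}]}}

```text
t: 20.95
eef_pos: [0.4737, 0.1326, 0.1363]
eef_rot: [3.141, -0.099, 1.148]
contact_force: [-4.3, 1.7, 7.6]
grip_width: 0.201
```

Emit:
{"fn": "servo_tool", "kwargs": {"motion": [{"x": 0,"y": 0,"z": 0,"ax": 0,"ay": 0,"az": 0,"claw": 0.3},{"x": 0,"y": 0,"z": 0,"ax": 0,"ay": 0,"az": 0,"claw": 0.4},{"x": 0,"y": 0,"z": 0,"ax": 0,"ay": 0,"az": 0,"claw": 0.6},{"x": 0,"y": 0,"z": 0,"ax": 0,"ay": 0,"az": 0,"claw": 0.8},{"x": 0,"y": 0,"z": 0,"ax": 0,"ay": 0,"az": 0,"claw": 0.8},{"x": 0,"y": 0,"z": 0,"ax": 0,"ay": 0,"az": 0,"claw": 0.8}]}}

```text
t: 21.45
eef_pos: [0.4745, 0.1323, 0.1357]
eef_rot: [3.14, -0.099, 1.148]
contact_force: [-1.1, 0.5, -0.2]
grip_width: 0.798
```

```bash
python3 -c "
from h import *
s=stat();snap('z');
crop('z','side',175,125,255,225,6,'z1')"
```

```text
t 21.45 TCP [0.4745 0.1323 0.1357] box xy mm [1.  2.6] F box [-1.2  0.1 -0.2] rot [ 3.1404 -0.099   1.1479] M [0.01 0.13 0.02] g 0.798
```

View pics/z1.png

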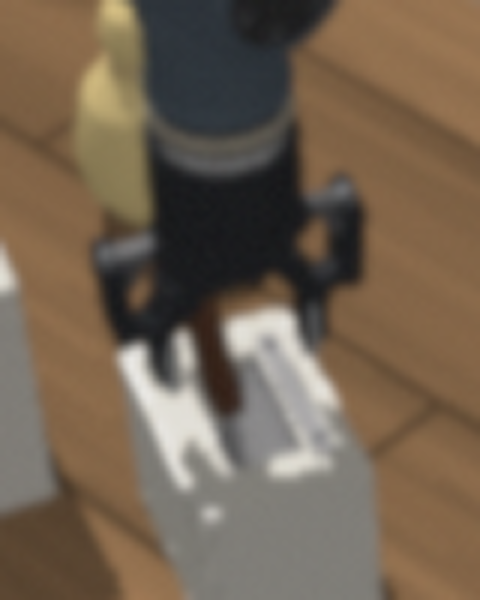

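The knife now stands free, leaning slightly to −x in its slot. Opening fully and backing straight up.

Emit:
{"fn": "servo_tool", "kwargs": {"motion": [{"x": 0,"y": 0,"z": 0,"ax": 0,"ay": 0,"az": 0,"claw": 1},{"x": 0,"y": 0,"z": 0,"ax": 0,"ay": 0,"az": 0,"claw": 1},{"x": 0,"y": 0,"z": 0.03,"ax": 0,"ay": 0,"az": 0,"claw": 1},{"x": 0,"y": 0,"z": 0.08,"ax": 0,"ay": 0,"az": 0,"claw": 1},{"x": 0,"y": 0,"z": 0.13,"ax": 0,"ay": 0,"az": 0,"claw": 1},{"x": 0,"y": 0,"z": 0.2,"ax": 0,"ay": 0,"az": 0,"claw": 1},{"x": 0,"y": 0,"z": 0.3,"ax": 0,"ay": 0,"az": 0,"claw": 1},{"x": 0,"y": 0,"z": 0.4,"ax": 0,"ay": 0,"az": 0,"claw": 1},{"x": 0,"y": 0,"z": 0.5,"ax": 0,"ay": 0,"az": 0,"claw": 1},{"x": 0,"y": 0,"z": 0.65,"ax": 0,"ay": 0,"az": 0,"claw": 1},{"x": 0,"y": 0,"z": 0.75,"ax": 0,"ay": 0,"az": 0,"claw": 1},{"x": 0,"y": 0,"z": 0.75,"ax": 0,"ay": 0,"az": 0,"claw": 1}]}}

```text
t: 22.55
eef_pos: [0.4769, 0.1325, 0.2906]
eef_rot: [3.131, -0.103, 1.149]
contact_force: [0.0, -0.4, 0.8]
grip_width: 1.001
```

Emit:
{"fn": "servo_tool", "kwargs": {"motion": [{"x": 0,"y": -0.2,"z": 0.05,"ax": 0,"ay": 0,"az": 0,"claw": 1},{"x": 0,"y": -0.4,"z": 0.1,"ax": 0,"ay": 0,"az": 0,"claw": 1},{"x": 0,"y": -0.6,"z": 0.1,"ax": 0,"ay": 0,"az": 0,"claw": 1},{"x": 0,"y": -0.8,"z": 0.1,"ax": 0,"ay": 0,"az": 0,"claw": 1},{"x": 0,"y": -0.95,"z": 0.1,"ax": 0,"ay": 0,"az": 0,"claw": 1},{"x": 0,"y": -0.95,"z": 0.1,"ax": 0,"ay": 0,"az": 0,"claw": 1},{"x": 0,"y": -0.95,"z": 0.1,"ax": 0,"ay": 0,"az": 0,"claw": 1}]}}

```text
t: 23.13
eef_pos: [0.4737, -0.059, 0.3052]
eef_rot: [-3.141, -0.099, 1.144]
contact_force: [-0.3, -0.2, 0.1]
grip_width: 1.0
```

```bash
python3 -c "
from h import *
s=stat();snap('A');
crop('A','side',185,140,250,230,6,'A1')
crop('A','top',180,165,255,240,5.4,'A2')
a,b=cv2.imread('pics/A1.png'),cv2.imread('pics/A2.png');h=max(a.shape[0],b.shape[0])
c=np.zeros((h,a.shape[1]+b.shape[1],3),np.uint8);c[:a.shape[0],:a.shape[1]]=a;c[:b.shape[0],a.shape[1]:]=b;cv2.imwrite('pics/A12.png',c)"
```

```text
t 23.1333 TCP [ 0.4737 -0.059   0.3052] box xy mm [  78.7 -172.2] F box [-0.2 -0.3  0.1] rot [-3.1409 -0.0991  1.144 ] M [-0.1   0.05 -0.04] g 1.0
```

View pics/A12.png

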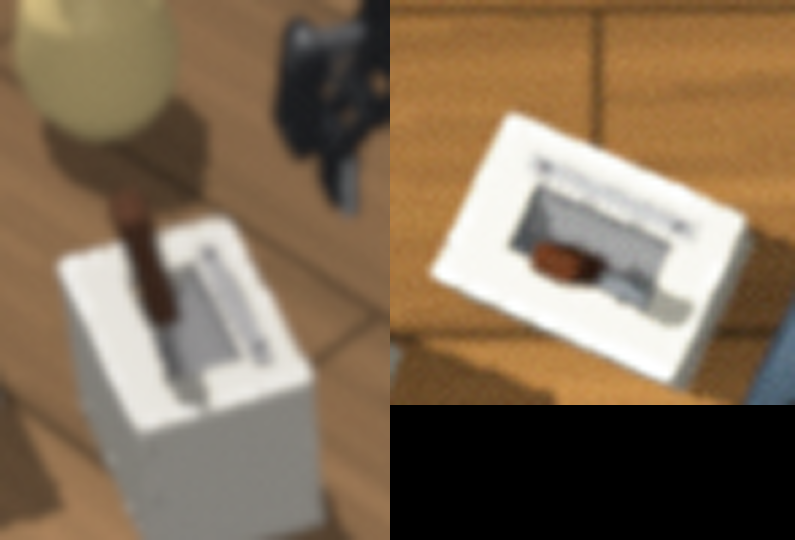

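View pics/A_side.png

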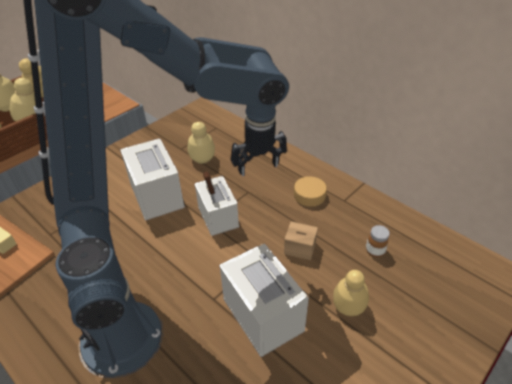

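```bash
python3 -c "
from h import *
o=load('A')
us=(206.2,174.0)
for ut in ((209.8,213.1),(209.0,212.7),(208.3,212.5)):
    X,g=tri(o['side'],us,o['top'],ut);print(X.round(4),g.round(4),(boxframe(X)*1e3).round(1))
# model: home knife, leaning phi about x, slot y -2.3
for lift in (0,.010):
  for phi in (-.06,-.09,-.12):
    L=.185;c,s=np.cos(P[2]),np.sin(P[2])
    def w(x,y,z):return [P[0]+c*x-s*y,P[1]+s*x+c*y,z]
    tip=(.001,-.0023,.015+lift)
    q=[w(tip[0]+l*np.sin(phi),tip[1],tip[2]+l*np.cos(phi)) for l in (.185,.105)]
    print(lift,phi,'side',proj(o['side'],q).round(1).tolist(),'top',proj(o['top'],q).round(1).tolist())
"
```

```text
[0.4536 0.1403 0.1944] 0.0026 [-21.3   1.4]
[0.4552 0.1427 0.192 ] 0.003 [-20.9   4.2]
[0.4563 0.1446 0.1901] 0.0037 [-20.7   6.4]
0 -0.06 side [[209.5, 172.5], [213.2, 191.3]] top [[212.9, 209.3], [216.7, 211.3]]
0 -0.09 side [[207.8, 173.1], [212.3, 191.6]] top [[212.0, 211.1], [216.2, 212.3]]
0 -0.12 side [[206.1, 173.7], [211.4, 191.9]] top [[211.2, 213.0], [215.8, 213.3]]
0.01 -0.06 side [[209.2, 170.0], [213.0, 188.9]] top [[212.4, 208.8], [216.3, 210.8]]
0.01 -0.09 side [[207.5, 170.6], [212.0, 189.3]] top [[211.6, 210.7], [215.9, 211.9]]
0.01 -0.12 side [[205.7, 171.2], [211.1, 189.6]] top [[210.7, 212.6], [215.4, 212.9]]
```

The standing knife matches the "fully home" model (handle top at side pixel (206,174) against (206.1,173.7) predicted; 10 mm too high would give 171.2). The cheeses, wheel and jar are at their original pixels and the arm is clear. Handing in.

```bash
python3 -c "
from h import *
a,b=load('a'),load('A')
print(r.finish_job())"
```

```text
the job is handed in; nothing more can be done
None
```

The cheese knife is in the smallest white box, blade down on the bottom of the slot. I've let go of it and handed the job in at about 23 s of the 69 s allowed.

- **Search:** On the first sweep along the rack the blade turned about 0.1 rad in the grip. I drew it out, measured the turn, tilted the tool to stand the blade upright, and probed in short hops. It dropped at about −2 mm along the mouth.
- **Force:** It slid the 40 mm down with almost no resistance and I pressed it home with about 18 N. The most I read at the wrist was about 24 N, while feeling for the rack top.
- **Last checks:**
  - The handle's top is within half a pixel in the side view of where a fully home knife should be.
  - The height triangulated from both cameras came out 4 to 9 mm lower than the model, which I put down to blurred pixel readings.
  - Since I let go, the flap has leaned the knife about 0.12 rad to the box's −x side, about as far as the slot's play allows.
  - By eye in the side view, the cheeses, wheel and jar look unmoved. The gripper is clear and reads no force.

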